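Pack the bearing housing and shut the stayed lid

TASK

Put the grey bearing housing from its stand into the empty saddle of the chest's front trough, sitting flat on the floor between the two ridges with its long side across the trough. Then break the locked lid stay at its knuckle so that the lid still stands open, and lower the lid gently until it is fully shut; do not let it drop, and leave the other things on the bench where they are.

Things in the scene. Friction and masses are not known exactly. Their poses are not given: they have to be found in the camera images.
- chest: Open green steel chest, 210 x 190 mm, rim 70 mm above the bench, walls 4 mm, floor 6 mm. Origin under its centre; x along the lid hinge, y across towards the hinge, z up. The rear (+y) trough holds two other housings, 46 mm high above the bench. The lid stay has its own slot at the far (+x) end.
- saddle (a point): Empty place on the chest's inner floor, 6 mm above the bench, axes as the chest's: two ridges along y, 12 mm high, 44 mm free between them. Its trough is 70 mm wide in y, walls at least 50 mm high; in x it is free from -71 to +96 mm. The housing's 60 mm side goes along y, its 36 mm side along x, so fingers can go down beside it only on its x sides, outside the ridges or above them.
- lid_hinge (a point): Middle of the lid's hinge line, 72 mm above the bench on the chest's +y side; axes as the chest's, hinge line along x.
- lid_bar (a point): Centre of the round steel bar at the lid's free edge, by which the lid is carried: diameter 12 mm, along chest x, 108 mm free between its arms, 240 mm from the hinge line, 46 mm of air between it and the lid's edge. It can turn between the fingers, so the gripper may keep its direction. Shut, it is 75 mm above the bench, 240 mm from the hinge towards -y.
- lid (a joint): Angle of the lid (212 x 190 mm steel sheet, 0.7 kg with its bar), rad: 0 standing open on the locked stay (80 degrees above level), 1.396 fully shut. With the stay broken, friction holds the lid while it stands nearly open (up to about 0.3), but lower down it falls if let go.
- knuckle (a point): Centre of the lid stay's knuckle, a steel boss 22 mm in diameter, 20 mm long in x, joining two flat links 104 mm long. Locked, the stay is just past centre, away from the hinge, and the lid cannot come down. Push the knuckle towards the hinge (+y and down, about 85 to 52) to break it: 5 to 10 N, some 27 mm. The lid is close behind it, so tilt the gripper's body away from the lid.
- stay (a joint): Bend of the stay's knuckle, rad: 0 locked, 0.17 straight, above that broken and folding; about 3 with the lid shut. It stays as pushed, by friction.
- housing_centre (a point): Centre of the grey bearing housing, a block 60 mm long (its x), 36 mm wide (its y), 48 mm high (z), 0.3 to 0.6 kg. At first it stands in the stand, lengthwise in the channel, on a floor 6 mm above the bench, and only its two end faces (60 mm apart) can be gripped.
- stand: Steel stand with two cheeks (6 mm thick, 56 mm over both, 60 mm long, as high as the housing) that cover the long faces of the housing; origin under its centre, x along the open-ended channel (42 mm wide).
- mat: Rubber mat 170 x 170 x 3 mm on the bench, clear, where the housing can be put down to take it another way; origin under its centre.
- vee_block: Steel vee block 85 x 50 x 48 mm, to be left alone; origin under its centre.
- chuck_key: T-shaped chuck key 140 mm long, 24 mm high, to be left alone; origin under its middle.
- spanner: Spanner 190 mm long lying beyond the chest, to be left alone.
- bar_stock: Round steel bar 170 mm long, 32 mm in diameter, to be left alone; origin under its middle.
- sleeve: Flanged steel sleeve 70 mm high, 64 mm in diameter, standing on the lid's hinge side of the chest, to be left alone.
- oil_bottle: Grey oil bottle 170 mm high, 64 mm in diameter, to be left alone.
- brush: Brush 200 mm long, to be left alone.
Not all that is in view belongs to the job. Leave any purple or red look-alike of the part that bears housing_centre alone.

How it is judged (in metres and radians):
On the way, in this order (a step that is already met when the one before it is completed fails the run):
1. the housing sits flat in the saddle, long side across the trough, released (x of housing_centre in the frame of saddle between -0.01 and 0.01 m and y of housing_centre in the frame of saddle between -0.012 and 0.012 m and z of housing_centre in the frame of saddle below 0.028 m and angle between the x axis of housing_centre and the y axis of saddle, either way round below 0.3 rad and contact force between the fingers and housing below 0.1 N), for 0.2 s.
2. the stay is broken at its knuckle and the lid still stands open (value of joint stay above 0.4 rad and value of joint lid below 0.45 rad), for 0.2 s.
At the end, for the whole second after the job is handed in: The lid is shut (within 0.046 rad) and at rest, and the housing sits on the chest floor in the saddle (within 10 mm along and 12 mm across the trough, its long side within 0.3 rad of across) (value of joint lid above 1.35 rad and velocity of joint lid below 0.05 rad/s and x of housing_centre in the frame of saddle between -0.01 and 0.01 m and y of housing_centre in the frame of saddle between -0.012 and 0.012 m and z of housing_centre in the frame of saddle below 0.028 m and angle between the x axis of housing_centre and the y axis of saddle, either way round below 0.3 rad); the robot touches nothing.
It fails at once if the lid drops or is slammed (closes faster than 2 rad/s) (velocity of joint lid above 2 rad/s).
It fails at once if another thing on the bench is moved more than 30 mm (distance of any of vee_block, chuck_key, spanner, bar_stock, sleeve, oil_bottle, brush from where it was at the start of the episode above 0.03 m).
It also fails if it takes over 72 s, if anything falls off the work surface, if the arm or the gripper's body presses on something with over 40 N, if the wrist force passes 120 N, or if a joint passes its speed limit or range.

ROBOT

A 6-joint arm with a two-finger parallel gripper is mounted at the origin on the work surface. World frame = base frame: x ahead of the robot, y to its left, z up, the work surface at z = 0. Lengths are in mm, angles in rad, forces in N, time in s.
With the tool pointing down it reaches from about 350 to 775 mm from the base axis. Payload 7.3 kg.
Tool frame: the origin (TCP) lies midway between the tips of the shut fingers; the grasp point (between the pads) lies 19 mm behind it; x points along the fingers, y is the direction in which the jaws open and shut, and the axes are right-handed (so a half turn about x gives the same grasp; the last joint's range is limited). The gripper opens to 92 mm and grips with 3 to 60 N. Pads are 19 mm wide; open, the fingers measure 130 mm over their backs; the gripper's body (75 mm by 190 mm) begins 47 mm behind the grasp point.
Start: joints at [-1.381, 0.342, 1.524, -0, 1.275, -0.146], TCP at [173.023, -495.689, 226.741] pointing down, gripper open.
Joint ranges: [-2.53, 2.53], [-0.77, 2.02], [0.04, 2.7], [-1, 4.14], [0.28, 2.66], [-3.11, 3.11]. Speed limits (rad/s): [2.57, 2.57, 3.14, 3.14, 3.14, 3.14].

INTERFACE

Orientations are given as [roll, pitch, yaw] about the fixed x, y, z axes, in that order (R = Rz(yaw) Ry(pitch) Rx(roll)).
In Python, from plant import bot gives the robot as it stands. The module is installed in compiled form; this text tells all that it offers.
- The arm moves only by the shell command python3 -m handwheel 'ROWS' [OPENING]. ROWS is JSON, a list that holds one entry, the list of rows, each a list of 4 numbers: the shift along the tool's x, y, z in cm, then the turn about the tool's x in rad. A call has 1 to 8 rows; each row shifts and turns the commanded pose from where the row before left it, along the tool's axes as they then stand; what a row does not reach is not made up. A row lasts 1/12 s, in which the tool goes at most 41.7 mm and 7.16 degrees, less where a joint would pass 70% of its speed; a pose out of reach is approached as far as the arm can. A call is refused whole if a number of a shift passes 4.17 or a number of a turn 0.125, either way. A call with a gripper value outside its range is refused whole. OPENING is the opening, from 0 (shut) to 1 (fully open), set as the call begins (- or left out, the last holds). The fingers move at their own pace and stop on an object; the grip force is fixed at half the most. Time passes only in rows, so rows that do not move let the fingers close. It gives the time, the measured TCP pose, the force and the opening at its end, in the units of the state.
- bot.get_obs(): the state, without advancing time (a new reading comes with each control period).
- bot.capture(name): name is "scene" or "top" or "wrist"; returns (picture, depth): 420x560x3 uint8, red, green, blue; 420x560 float32, mm along the optical axis (not along the pixel's ray), 0 where there is no reading.
- bot.camera_model(name): a dict with "fx", "fy", "cx", "cy" (pixels), "position" and "rotation" of the camera in the world. Camera axes: x right, y down, z forward; pixel columns grow to the right and rows downward; lengths in mm; the calibration is good to about 2 mm. A picture is of the moment at which its call begins: read the wrist's pose just before it. camera_model takes no time and is no camera call; for the wrist camera it gives the pose at the moment of the call.
- bot.close_job(): hands the job in, once; it reports no verdict.
Trained networks look in the newest picture that a camera, given by its name, has taken for a name from the list of things; names that differ only in an ending like _2 or _b are one class to them, and where a whole thing is asked for, a point or a joint stands for the part that bears it (a point fixed in the world has none). Each returns a list of dicts, best first, with "conf" (0 to 1); they miss things now and then, are a little off and sometimes report something else, mostly with a low value. They report only what shows in the picture. A call takes as long as a camera call. They do not tell look-alikes from the thing itself.
- bot.find_in(camera, label): "bbox" ([left, top, width, height] in pixels, round what is visible of it).
- bot.spot_point(camera, label): "point" ([column, row] in pixels: a listed point, or the origin of a listed thing).
The state is a dict: "time": time; "joint_positions": joint angles; "dq": joint speeds; "tau": joint torques, N m; "tool_pos": TCP position; "tcp_rot": TCP orientation; "contact_force": force on the tool from outside, world axes, zero at the start; "moment": the same for the moment, N m; "grip_width": finger opening in mm.
Only numpy, scipy, OpenCV 4.12 (cv2) and the standard library are available. Lean on these libraries where they do the work, as an engineer would, in place of code of your own. Each camera call takes 0.05 s, during which the arm holds its last target.

## Working session

There is one attempt and no reset: what is moved stays moved. The work goes in short steps, Python scripts to look and compute and a shell command to move; the robot and the scene stay as the last step left them, time stands still between calls to the robot, and variables do not carry over. Pictures are saved under pics/ and viewed, and the job is handed in when it is done.

```bash
mkdir -p pics; ls; python3 - <<'E'
from plant import bot
import cv2,numpy as np
o=bot.get_obs(); print(o)
for n in ("scene","top"):
    p,d=bot.capture(n); cv2.imwrite(f"pics/{n}0.png",p[:,:,::-1]); np.save(f"pics/{n}0.npy",d)
    m=bot.camera_model(n); print(n,m)
E
```

```text
pics
{'time': 0.0, 'joint_positions': array([-1.38098805e+00,  3.42710250e-01,  1.52501533e+00, -7.81749134e-06,
        1.27536288e+00, -1.45987660e-01]), 'dq': array([ 0.00147816, -0.00063459, -0.0006153 , -0.00111568,  0.00080874,
       -0.00073097]), 'tau': array([ 5.36514763e-04, -4.31238770e+01, -2.44219941e+01,  7.17448234e-02,
        5.59790013e-02, -1.54530194e-04]), 'tool_pos': array([ 172.94776068, -495.27621899,  226.05200906]), 'tcp_rot': array([-1.71178647,  1.5693005 ,  1.7656044 ]), 'contact_force': array([-0.08474645, -0.136633  ,  0.15317589]), 'moment': array([ 0.04589519, -0.01520988, -0.03402926]), 'grip_width': 91.60171523273493}
scene {'fx': 461.72908285049476, 'fy': 461.72908285049476, 'cx': 277.89456410103776, 'cy': 204.8411155304902, 'position': array([1104.87599269, -798.03054227,  967.14452484]), 'rotation': array([-2.24181329, -0.00838903,  0.6286303 ])}
top {'fx': 394.3687066526922, 'fy': 394.3687066526922, 'cx': 271.6262681233522, 'cy': 209.56142020401617, 'position': array([ 401.05720725,   30.9927246 , 1104.91524773]), 'rotation': array([-2.99422298, -0.02133702, -1.56644863])}
```

View pics/scene0.png

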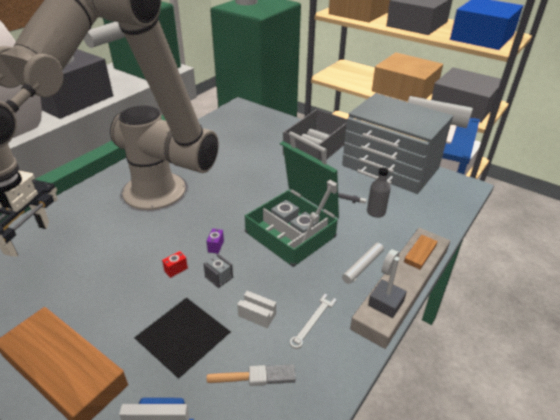

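View pics/top0.png

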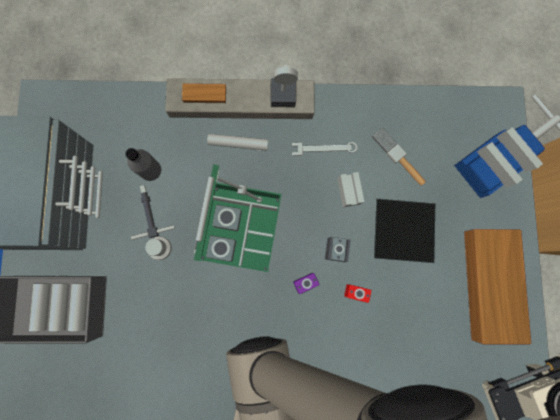

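```bash
cat > h.py <<'E'
from plant import bot
import cv2,numpy as np
from scipy.spatial.transform import Rotation as R
def ray(cam,uv,m=None):
    m=m or bot.camera_model(cam)
    d=np.array([(uv[0]-m['cx'])/m['fx'],(uv[1]-m['cy'])/m['fy'],1.])
    return np.array(m['position']),R.from_euler('xyz',m['rotation']).as_matrix()@d
def at(cam,uv,depth=None,z=None,m=None):
    p,d=ray(cam,uv,m)
    return p+d*(depth if z is None else (z-p[2])/d[2])
def cloud(cam,D,m=None):
    m=m or bot.camera_model(cam)
    v,u=np.mgrid[:D.shape[0],:D.shape[1]]
    c=np.stack([(u-m['cx'])/m['fx']*D,(v-m['cy'])/m['fy']*D,D],-1)
    return c@R.from_euler('xyz',m['rotation']).as_matrix().T+m['position']
def proj(cam,P,m=None):
    m=m or bot.camera_model(cam)
    c=(np.atleast_2d(P)-m['position'])@R.from_euler('xyz',m['rotation']).as_matrix()
    return np.c_[c[:,0]/c[:,2]*m['fx']+m['cx'],c[:,1]/c[:,2]*m['fy']+m['cy']]
def tool():
    o=bot.get_obs(); return o['tool_pos'],R.from_euler('xyz',o['tcp_rot']).as_matrix(),o
E
python3 - <<'E'
from h import *
np.set_printoptions(precision=1,suppress=True)
print(tool()[1])
for n in ("scene","top"):
    D=np.load(f"pics/{n}0.npy")
    C=cloud(n,D)
    for l in "chest saddle lid_hinge lid_bar knuckle housing_centre stand mat vee_block chuck_key bar_stock sleeve oil_bottle brush spanner".split():
        r=bot.spot_point(n,l)[:2]
        for q in r:
            u,v=q['point']; 
            ok=0<=int(v)<420 and 0<=int(u)<560
            print(n,l,round(q['conf'],2),np.array(q['point']),C[int(v),int(u)] if ok else None)
E
```

```text
[[-0.   0.3 -0.9]
 [ 0.  -0.9 -0.3]
 [-1.  -0.  -0. ]]
scene chest 0.85 [287.6 231.6] [517.5  70.2  34.4]
scene chest 0.3 [314.5 217.6] [604.4  76.  129.2]
scene saddle 0.85 [270.8 235.4] [505.4   0.3  62.4]
scene lid_hinge 0.7 [312.3 205.5] [532.1 184.1  69.4]
scene lid_bar 0.89 [304.7 140.9] [514.5 146.1 314.7]
scene knuckle 0.54 [251.4 376.9] [ 725.8 -365.7   21.7]
scene knuckle 0.46 [313.3 221. ] [600.2  79.2 110. ]
scene housing_centre 0.87 [220.  266.8] [ 465.9 -174.    54.4]
scene housing_centre 0.74 [174.9 263.4] [ 350.1 -234.9   45.7]
scene stand 0.93 [216.8 275.1] [ 478.3 -204.1   52.7]
scene vee_block 0.79 [259.9 316.7] [ 645.6 -232.9   36.7]
scene chuck_key 0.52 [344.1 198.3] [562.  344.2  11.8]
scene bar_stock 0.94 [364.2 270.3] [771.4  92.2   4.6]
scene oil_bottle 0.75 [374.5 211.6] [683.6 321.6  28.8]
scene brush 0.86 [250.  374.6] [ 720.  -362.2   19.6]
scene spanner 0.63 [312.  323.6] [ 752.5 -152.9    7.4]
top chest 0.68 [236.9 230.8] [503.1 105.4  35.7]
top saddle 0.95 [255.8 240.3] [478.4  54.2   4.4]
top saddle 0.21 [338.4 248.9] [ 455.2 -169.1   48.9]
top lid_bar 0.72 [208.5 209.6] [526.4 150.6 262.3]
top knuckle 0.44 [240.  191.7] [592.6  90.6 129.1]
top housing_centre 0.77 [356.  287.1] [ 352.6 -215.3   46.9]
top housing_centre 0.75 [307.2 281.9] [367.9 -85.1  49.7]
top mat 0.56 [403.2 231.9] [ 506.2 -362.4    4.7]
top mat 0.48 [351.5 190.5] [ 618.  -212.9   27.7]
top vee_block 0.79 [345.4 190.1] [ 614.3 -192.3   45.5]
top chuck_key 0.9 [150.4 211.8] [556.1 345.4  16.9]
top chuck_key 0.44 [243.4 190.9] [594.7  82.9 132. ]
top bar_stock 0.63 [241.2 145.1] [746.   96.3  24.3]
top sleeve 0.68 [162.4 246.6] [457.3 296.8  61. ]
top oil_bottle 0.67 [153.7 167.9] [665.4 325.3  79.1]
top oil_bottle 0.28 [336.6 252.3] [ 444.2 -162.4   55.2]
top brush 0.68 [397.7 159.5] [ 711.5 -349.6   18.1]
top brush 0.6 [162.7 248.3] [451.9 295.9  63.4]
top spanner 0.84 [324.3 145.6] [ 753.5 -142.2    9. ]
```

```bash
python3 - <<'E'
from h import *
np.set_printoptions(precision=1,suppress=True)
I=cv2.imread("pics/top0.png")
a=cv2.resize(I[155:285,180:290],None,fx=4,fy=4,interpolation=cv2.INTER_CUBIC)
b=cv2.resize(I[225:310,290:380],None,fx=4,fy=4,interpolation=cv2.INTER_CUBIC)
out=np.zeros((520,800,3),np.uint8); out[:,:440]=a; out[:340,440:]=b
cv2.imwrite("pics/crop1.png",out)
D=np.load("pics/top0.npy"); C=cloud("top",D)
# stand/housing top
reg=C[225:275,318:360].reshape(-1,3); 
for lo,hi in((42,62),):
    s=reg[(reg[:,2]>lo)&(reg[:,2]<hi)]
    print("stand",len(s),s.mean(0),s[:,2].min(),s[:,2].max(),cv2.minAreaRect(s[:,:2].astype(np.float32)))
reg=C[150:285,180:290].reshape(-1,3)
s=reg[(reg[:,2]>62)&(reg[:,2]<76)]
print("rim",len(s),cv2.minAreaRect(s[:,:2].astype(np.float32)))
s=reg[(reg[:,2]>150)]
print("lid",len(s),s.min(0),s.max(0),cv2.minAreaRect(s[:,:2].astype(np.float32)))
Z=C[150:285,180:290,2]
m=((Z>62)&(Z<76)).astype(np.uint8)*255
cv2.imwrite("pics/rim.png",cv2.resize(np.hstack([m,np.clip(Z,0,255).astype(np.uint8)]),None,fx=3,fy=3,interpolation=0))
bb=C[225:275,318:360,2]
print("housing region z");print(np.round(bb[::3,::3]).astype(int))
E
```

```text
stand 444 [ 452.8 -169.4   53.2] 42.08421540062068 59.04426233656909 ((453.17059326171875, -170.53106689453125), (54.93937301635742, 59.63021469116211), 81.71551513671875)
rim 339 ((512.0852661132812, 99.24720764160156), (197.0368194580078, 210.38815307617188), 80.25792694091797)
lid 901 [401.1  31.  150.4] [ 626.5  186.4 1104.9] ((497.0201416015625, 134.17440795898438), (248.8457794189453, 132.27687072753906), 19.082590103149414)
housing region z
[[   4    2    0   -1    1    0   -2    1   -4   -2    1   -3    1   -2]
 [  -1   -3   -4   -4    0    0   -3   -1    0    1    1   -3    2   -3]
 [   1   -1    0    1    1    1   -6   -1   -3   -2   -2   -1    1    0]
 [   0    1    4    1   -2    1   -5    3    0   -2    0   -1    3    2]
 [   4    5    1   -1   48    0    1    0   -1    1    2   -2   -2   -2]
 [   1   -2    1    7 1105   55   53   54   54   56   55    3   -4    2]
 [  -3    0   -1   12   54   54   57   53   52   52   56    0    4   -2]
 [   4   -1   -1   22   50   55   55   50   52   52   56   -4   -1    1]
 [   4   -5    0   25   54   55   54   52   55   53   55   -1    1    1]
 [   3   -2    1   33   57   58   55   55   55   36   55   -1   -1   -1]
 [  -5    1    1   41   54   53   54   53   52   37   53   -6    3   -4]
 [   0    3    2   44   38   55   53   53   55   39   52    0    3   -1]
 [  -2   -1    0    1    1   -1    0    5    9   51   -3    1    0   -2]
 [   2   -3    1   -3    0    1    1   -3   -2    0    4    2   -2   -3]
 [   2   -4   -1   -3    0    0    1   -1    3    2    3    6    1   -3]
 [  -1   -3    2   -2    0    2    2   -4   -2   -3    1   -2    2   -1]
 [1105   -5   -2   -4   -1    0    1    4   -3    1   -1   -3    0    1]]
```

View pics/crop1.png

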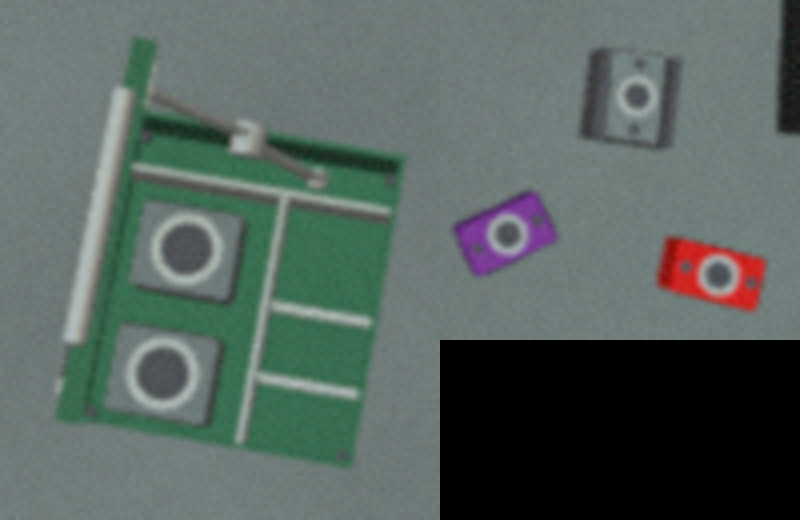

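View pics/rim.png

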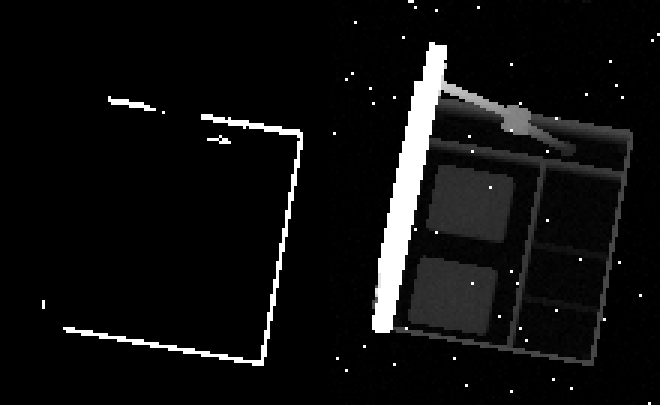

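```bash
cat >> h.py <<'E'
def go(P,yaw=None):
    """print shift in tool axes (cm) to reach TCP P (mm) and turn about tool x (rad) so that tool y has world yaw (deg, mod 180)"""
    p,M,o=tool(); s=M.T@(np.array(P,float)-p)/10
    y=np.degrees(np.arctan2(M[1,1],M[0,1]))
    print("tcp",p.round(1),"jawyaw",round(y,2),"down",M[:,0].round(3),"F",o['contact_force'].round(1),"w",round(o['grip_width'],1),"t",round(o['time'],2),"q",o['joint_positions'].round(2))
    print("shift cm",s.round(2),"rows>=",round(np.linalg.norm(s)/4.17,1),end=' ')
    if yaw is not None:
        d=(yaw-y+90)%180-90
        print("turn rad",round(-np.radians(d),3), "rows>=",round(abs(np.radians(d))/.125,1),end='')
    print()
E
python3 - <<'E'
from h import *
np.set_printoptions(precision=2,suppress=True)
C=cloud("top",np.load("pics/top0.npy")); 
print("saddle spot z6",at("top",[255.8,240.3],z=6), "scene",at("scene",[270.8,235.4],z=6))
# rim points
reg=C[150:285,180:290]; v,u=np.mgrid[150:285,180:290]
Z=reg[...,2]; m=(Z>62)&(Z<76)
pts=reg[m]
c=np.array([512.,99.2]);
for it in range(3):
  # front rim fit
  th=np.radians(-9.74) if it==0 else th
  ex=np.array([np.cos(th),np.sin(th)]);ey=np.array([-np.sin(th),np.cos(th)])
  q=(pts[:,:2]-c)@np.c_[ex,ey]
  f=q[(q[:,1]<-85)&(np.abs(q[:,0])<95)]
  k=np.polyfit(f[:,0],f[:,1],1); th+=np.arctan(k[0])
print("yaw",np.degrees(th),"front y",np.median(f[:,1]),len(f))
l=q[(q[:,0]<-90)&(np.abs(q[:,1])<80)]; r=q[(q[:,0]>90)&(q[:,1]<20)]
print("left x",np.median(l[:,0]),len(l),"right x",np.median(r[:,0]),len(r))
go([453,-170.5,150],-8.3)
E
ls pics; python3 -m handwheel --help | head -20
```

```text
saddle spot z6 [477.51  51.93   6.  ] scene [471.17  50.06   6.  ]
yaw -9.718564145254215 front y -96.46744931008543 112
left x -103.04156252561296 96 right x 102.07326480413104 76
tcp [ 173.  -495.7  226.7] jawyaw -70.76 down [ 0. -0. -1.] F [ 0.6  0.7 -1. ] w 91.6 t 1.6 q [-1.38  0.34  1.52  0.    1.28 -0.15]
shift cm [  7.67 -21.48 -37.15] rows>= 10.5 turn rad -1.09 rows>= 8.7
crop1.png
rim.png
scene0.npy
scene0.png
top0.npy
top0.pnginvalid input: not JSON, or not a number
```

```bash
python3 -m handwheel '[[[0.2,-1.79,-3.096,0],[0.2,-1.79,-3.096,0],[0.2,-1.79,-3.096,0],[0.2,-1.79,-3.096,0],[0.2,-1.79,-3.096,0],[0.2,-1.79,-3.096,0],[0.2,-1.79,-3.096,0],[0.2,-1.79,-3.096,0]]]' 1
python3 -m handwheel '[[[0.2,-1.79,-3.096,0],[0.2,-1.79,-3.096,0],[0.2,-1.79,-3.096,0],[0.2,-1.79,-3.096,0],[0,0,0,-0.12],[0,0,0,-0.12],[0,0,0,-0.12],[0,0,0,-0.12]]]'
python3 -m handwheel '[[[0,0,0,-0.12],[0,0,0,-0.12],[0,0,0,-0.12],[0,0,0,-0.12],[0,0,0,-0.12],[0,0,0,-0.01],[0,0,0,0]]]'
python3 - <<'E'
from h import *
go([453,-170.5,20],-8.3)
p,d=bot.capture("wrist"); cv2.imwrite("pics/w1.png",p[:,:,::-1]); np.save("pics/w1.npy",d)
m=bot.camera_model("wrist"); print(m)
C=cloud("wrist",d,m)
for lo,hi in((46,62),):
    k=(C[...,2]>lo)&(C[...,2]<hi)&(abs(C[...,0]-453)<60)&(abs(C[...,1]+170)<60)
    s=C[k]; print(len(s),s.mean(0),cv2.minAreaRect(s[:,:2].astype(np.float32)))
for l in("housing_centre","stand"):
    for q in bot.spot_point("wrist",l)[:2]: print(l,q,at("wrist",q['point'],z=54 if l[0]=='h' else 0,m=m))
E
```

```text
time: 2.27
tool_pos: [360.6, -277.5, 210.9]
tcp_rot: [1.955, 1.57, -0.851]
contact_force: [0.6, -1.5, 0.6]
grip_width: 91.8
time: 2.93
tool_pos: [453.2, -170.1, 202.7]
tcp_rot: [0.504, 1.571, -1.815]
contact_force: [0.5, 0.4, -0.0]
grip_width: 92.0
time: 3.52
tool_pos: [453.0, -170.5, 202.8]
tcp_rot: [0.867, 1.571, -0.852]
contact_force: [-0.4, 0.7, 0.1]
grip_width: 91.2
tcp [ 453.  -170.5  202.8] jawyaw -8.47 down [ 0. -0. -1.] F [-0.4  0.7  0.1] w 91.2 t 3.52 q [-0.52  0.29  1.67 -0.    1.18 -0.37]
shift cm [ 1.828e+01 -1.000e-02  0.000e+00] rows>= 4.4 turn rad -0.003 rows>= 0.0
{'fx': 344.7101058495078, 'fy': 344.7101058495078, 'cx': 284.80311799676974, 'cy': 209.60031472813273, 'position': array([464.58579007, -91.01876805, 360.08029855]), 'rotation': array([ 2.84296129e+00,  9.70458902e-04, -1.48855211e-01])}
3573 [ 453.37056451 -168.65573822   52.98727499] ((453.28106689453125, -170.1326904296875), (54.736629486083984, 60.770957946777344), 81.61882781982422)
housing_centre {'point': [286.0, 191.4], 'conf': 0.87} [ 453.98220771 -167.1010513    54.        ]
housing_centre {'point': [185.2, 248.9], 'conf': 0.85} [ 349.56943912 -209.12281866   54.        ]
stand {'point': [283.1, 183.5], 'conf': 0.64} [ 450.32782188 -171.47261536    0.        ]
```

View pics/w1.png

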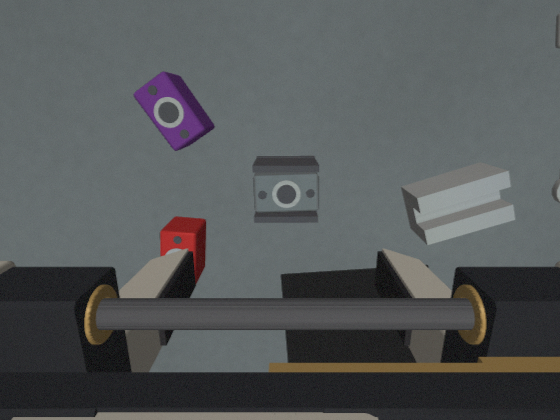

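```bash
python3 -m handwheel '[[[3.2,0,0,0],[3.2,0,0,0],[3.2,0,0,0],[3.2,0,0,0],[2.8,0,0,0],[1.8,0,0,0],[0.9,0,0,0],[0,0,0,0]]]' 1
python3 -m handwheel '[[[0,0,0,0],[0,0,0,0],[0,0,0,0],[0,0,0,0],[0,0,0,0],[0,0,0,0]]]' 0
python3 - <<'E'
from h import *
go([506,-362,120],-99.7)
D=np.load("pics/top0.npy"); C=cloud("top",D)
I=cv2.imread("pics/top0.png"); k=(I.max(2)<30); k[:190]=0;k[270:]=0;k[:,:365]=0;k[:,445:]=0
s=C[k]; s=s[s[:,2]<30]; print(cv2.minAreaRect(s[:,:2].astype(np.float32)), np.median(s,0))
E
```

```text
time: 4.33
tool_pos: [452.1, -170.0, 18.1]
tcp_rot: [-1.915, 1.567, 2.651]
contact_force: [0.2, -0.6, -0.4]
grip_width: 91.7
time: 4.83
tool_pos: [453.6, -170.8, 20.5]
tcp_rot: [1.175, 1.569, -0.541]
contact_force: [1.1, 0.8, 4.3]
grip_width: 60.1
tcp [ 453.6 -170.8   20.5] jawyaw -8.31 down [ 0.002 -0.001 -1.   ] F [1.1 0.8 4.3] w 60.1 t 4.83 q [-0.52  0.55  1.88 -0.    0.72 -0.37]
shift cm [-9.93  7.96 18.17] rows>= 5.3 turn rad -1.547 rows>= 12.4
((508.7722473144531, -368.979736328125), (161.16481018066406, 161.494873046875), 85.94591522216797) [ 508.80678726 -366.31506329    2.93445912]
```

```bash
python3 -m handwheel '[[[-2,0,0,0],[-2.5,0,0,0],[-2.5,0,0,0],[0,1.185,2.76,0],[0,1.185,2.76,0],[0,1.185,2.76,0],[0,1.185,2.76,0],[0,1.185,2.76,0]]]' 0
python3 -m handwheel '[[[0,1.185,2.76,0],[2,0,0,0],[2,0,0,0],[1.2,0,0,0],[0.6,0,0,0],[0,0,0,0],[0,0,0,0]]]'
python3 - <<'E'
from h import *
go([500,-345,17.5],-8.3)
E
```

```text
time: 5.5
tool_pos: [491.4, -316.5, 89.2]
tcp_rot: [-2.116, 1.569, 2.451]
contact_force: [0.4, 0.2, -4.4]
grip_width: 60.4
time: 6.08
tool_pos: [499.6, -344.3, 32.0]
tcp_rot: [-1.732, 1.571, 2.836]
contact_force: [-0.4, 0.1, -4.4]
grip_width: 59.8
tcp [ 499.6 -344.3   32. ] jawyaw -8.28 down [-0.  0. -1.] F [-0.4  0.1 -4.4] w 59.8 t 6.08 q [-0.73  0.69  1.51 -0.    0.94 -0.59]
shift cm [1.45 0.05 0.06] rows>= 0.3 turn rad 0.0 rows>= 0.0
```

```bash
python3 -m handwheel '[[[0.7,0,0,0],[0.5,0,0,0],[0.25,0,0,0],[0,0,0,0],[0,0,0,0]]]' 0
python3 -m handwheel '[[[0,0,0,0],[0,0,0,0],[0,0,0,0],[0,0,0,0],[0,0,0,0],[-2.5,0,0,0],[-3.5,0,0,0],[-3,0,0,-0.121]]]' 1
python3 -m handwheel '[[[0,0,0,-0.121],[0,0,0,-0.121],[0,0,0,-0.121],[0,0,0,-0.121],[0,0,0,-0.121],[0,0,0,-0.121],[0,0,0,-0.121],[0,0,0,-0.121]]]'
python3 -m handwheel '[[[0,0,0,-0.121],[0,0,0,-0.121],[0,0,0,-0.121],[0,0,0,-0.121],[0,0,0,0],[0,0,0,0]]]'
python3 - <<'E'
from h import *
p,d=bot.capture("wrist"); cv2.imwrite("pics/w2.png",p[:,:,::-1])
m=bot.camera_model("wrist")
C=cloud("wrist",d,m)
k=(C[...,2]>44)&(C[...,2]<58)&(abs(C[...,0]-500)<50)&(abs(C[...,1]+345)<50)
s=C[k]; print(len(s),s.mean(0),cv2.minAreaRect(s[:,:2].astype(np.float32)))
go([500,-345,17.5],81.7)
E
```

```text
time: 6.5
tool_pos: [499.6, -344.6, 17.5]
tcp_rot: [0.954, 1.57, -0.762]
contact_force: [-0.5, 0.4, -2.4]
grip_width: 60.1
time: 7.17
tool_pos: [499.3, -344.5, 108.3]
tcp_rot: [-2.284, 1.57, 2.403]
contact_force: [-0.0, -0.8, 0.5]
grip_width: 91.8
time: 7.83
tool_pos: [499.5, -344.6, 107.3]
tcp_rot: [-0.311, 1.571, -0.931]
contact_force: [-0.5, -0.5, -0.3]
grip_width: 91.9
time: 8.33
tool_pos: [499.4, -344.6, 107.3]
tcp_rot: [-0.816, 1.571, -0.962]
contact_force: [0.7, -0.0, -0.5]
grip_width: 91.9
4558 [ 496.55405911 -343.08344033   50.23904894] ((498.55511474609375, -343.5444030761719), (35.815956115722656, 59.56501388549805), 83.061767578125)
tcp [ 499.4 -344.6  107.3] jawyaw 81.6 down [ 0. -0. -1.] F [-0.3 -0.  -0.5] w 92.4 t 8.38 q [-0.73  0.6   1.45 -0.    1.09 -2.15]
shift cm [ 8.98 -0.03  0.06] rows>= 2.2 turn rad -0.002 rows>= 0.0
```

View pics/w2.png

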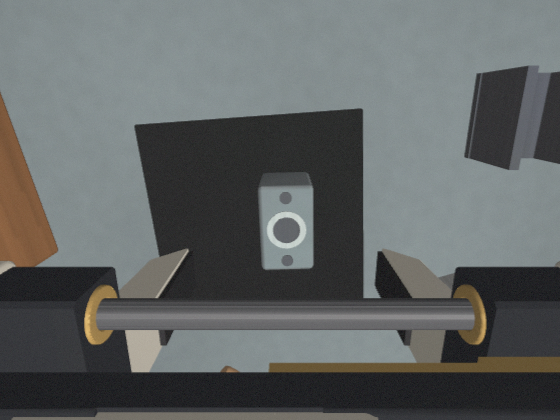

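```bash
python3 -m handwheel '[[[2.8,0,0,0],[2.8,0,0,0],[2,0,0,0],[1.03,0,0,0],[0,0,0,0],[0,0,0,0]]]' 1
python3 -m handwheel '[[[0,0,0,0],[0,0,0,0],[0,0,0,0],[0,0,0,0],[0,0,0,0],[0,0,0,0],[0,0,0,0]]]' 0
python3 - <<'E'
from h import *
go([472,47,140],170.3)
E
```

```text
time: 8.88
tool_pos: [499.6, -344.8, 21.2]
tcp_rot: [-1.725, 1.571, -1.869]
contact_force: [1.4, -0.1, 0.8]
grip_width: 91.6
time: 9.47
tool_pos: [499.5, -344.6, 21.1]
tcp_rot: [-0.99, 1.571, -1.133]
contact_force: [-0.1, 0.3, 0.6]
grip_width: 49.7
tcp [ 499.5 -344.6   21.1] jawyaw 81.82 down [ 0. -0. -1.] F [-0.1  0.3  0.6] w 49.7 t 9.47 q [-0.73  0.71  1.52 -0.    0.92 -2.16]
shift cm [-11.9   38.37  -8.29] rows>= 9.8 turn rad -1.544 rows>= 12.4
```

```bash
python3 -m handwheel '[[[0,0,0,0],[0,0,0,0],[0,0,0,0],[0,0,0,0],[-2,0,0,0],[-3.5,0,0,0],[-3.5,0,0,0],[-3,0,0,0]]]' 0
python3 - <<'E'
from h import *
go([472,-30,180],170.3)
E
```

```text
time: 10.13
tool_pos: [499.1, -344.5, 142.1]
tcp_rot: [2.848, 1.57, 2.705]
contact_force: [0.5, -0.8, -4.4]
grip_width: 35.9
tcp [ 499.1 -344.5  142.1] jawyaw 81.82 down [-0.001  0.    -1.   ] F [ 0.5 -0.8 -4.4] w 35.9 t 10.13 q [-0.73  0.56  1.41 -0.    1.17 -2.16]
shift cm [-3.78 30.74 -7.16] rows>= 7.6 turn rad -1.544 rows>= 12.4
```

```bash
python3 -m handwheel '[[[-0.47,3.84,-0.895,0],[-0.47,3.84,-0.895,0],[-0.47,3.84,-0.895,0],[-0.47,3.84,-0.895,0],[-0.47,3.84,-0.895,0],[-0.47,3.84,-0.895,0],[-0.47,3.84,-0.895,0],[-0.47,3.84,-0.895,0]]]' 0
python3 -m handwheel '[[[0,0,0,-0.12],[0,0,0,-0.12],[0,0,0,-0.12],[0,0,0,-0.12],[0,0,0,-0.12],[0,0,0,-0.12],[0,0,0,-0.12],[0,0,0,-0.12]]]'
python3 -m handwheel '[[[0,0,0,-0.12],[0,0,0,-0.12],[0,0,0,-0.12],[0,0,0,-0.12],[0,0,0,-0.104],[0,0,0,0],[0,0,0,0]]]'
python3 - <<'E'
from h import *
p,d=bot.capture("wrist"); cv2.imwrite("pics/w3.png",p[:,:,::-1]); np.save("pics/w3.npy",d)
m=bot.camera_model("wrist"); import pickle; pickle.dump(m,open("pics/w3.pkl","wb")); print(m)
for l in("saddle","housing_centre","knuckle","chest"):
    for q in bot.spot_point("wrist",l)[:2]: print(l,q,at("wrist",q['point'],z={'s':6,'h':170,'k':125,'c':0}[l[0]],m=m))
go([472,47,40],170.3)
E
```

```text
time: 10.8
tool_pos: [471.2, -28.6, 178.2]
tcp_rot: [-3.038, 1.57, 3.102]
contact_force: [0.6, -1.0, -4.1]
grip_width: 35.9
time: 11.47
tool_pos: [471.7, -30.3, 177.9]
tcp_rot: [2.28, 1.569, 3.103]
contact_force: [-0.5, -0.1, -4.0]
grip_width: 36.0
time: 12.05
tool_pos: [474.6, -12.1, 177.2]
tcp_rot: [3.136, 1.544, -1.768]
contact_force: [-0.1, -1.1, -4.8]
grip_width: 35.9
{'fx': 344.7101058495078, 'fy': 344.7101058495078, 'cx': 284.80311799676974, 'cy': 209.60031472813273, 'position': array([459.95361014, -85.80069561, 336.74968411]), 'rotation': array([ 2.87117258e+00, -8.78655558e-04,  2.94801808e+00])}
housing_centre {'point': [395.5, 95.6], 'conf': 0.91} [408.27325198 -84.00002606 170.        ]
housing_centre {'point': [286.5, 277.4], 'conf': 0.73} [475.00375175  -3.58067953 170.        ]
tcp [474.9 -13.2 177.7] jawyaw 168.85 down [-0.004 -0.027 -1.   ] F [ 0.5  0.1 -4.6] w 36.0 t 12.3 q [-0.17  0.3   1.73 -0.03  1.11 -3.1 ]
shift cm [13.6   1.47  6.22] rows>= 3.6 turn rad -0.025 rows>= 0.2
```

View pics/w3.png

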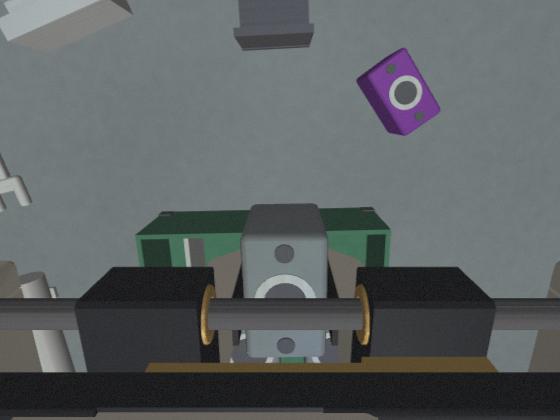

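```bash
python3 -m handwheel '[[[0,0,0,0.1],[0,0,0,0.1],[0,0,0,0.1],[0,0,0,0]]]' 0
python3 - <<'E'
from h import *
go([472,47,90],170.3)
E
```

```text
time: 12.63
tool_pos: [475.0, -13.2, 177.7]
tcp_rot: [-2.792, 1.544, -1.719]
contact_force: [-1.1, 0.5, -3.3]
grip_width: 35.9
tcp [475.  -13.2 177.7] jawyaw 151.47 down [-0.004 -0.027 -1.   ] F [-1.1  0.5 -3.3] w 35.9 t 12.63 q [-0.17  0.3   1.73 -0.03  1.11 -2.8 ]
shift cm [8.61 3.22 5.37] rows>= 2.6 turn rad -0.329 rows>= 2.6
```

```bash
python3 - <<'E'
from h import *
np.set_printoptions(precision=1,suppress=True)
th=np.radians(-9.72); A=np.array([[np.cos(th),np.sin(th)],[-np.sin(th),np.cos(th)]]); c=np.array([511,96])
def px(a): return [(a[0]+.5)/4-.5+180,(a[1]+.5)/4-.5+155]
for n,a,z in (("up1",(275,305),18),("up2",(370,322),18),("lo1",(262,378),18),("lo2",(357,394),18),("mid",(316,350),18),("wallA",(283,200),56),("wallB",(240,440),56),("divR",(390,212),56),("front corner",(350,465),70),("front corner far",(403,157),70)):
    P=at("top",px(a),z=z)[:2]; print(n,P,"chest",A@(P-c))
I=cv2.imread("pics/top0.png"); g=I.astype(int)
a=cv2.resize(I[195:280,225:290],None,fx=7,fy=7,interpolation=cv2.INTER_CUBIC)
cv2.imwrite("pics/crop2.png",a)
I=cv2.imread("pics/scene0.png")
a=cv2.resize(I[140:270,235:345],None,fx=5,fy=4.5,interpolation=cv2.INTER_CUBIC)
cv2.imwrite("pics/crop3.png",a)
E
```

```text
up1 [502.6  72.5] chest [ -4.3 -24.6]
up2 [491.2   6.8] chest [ -4.4 -91.2]
lo1 [452.3  80.7] chest [-55.3 -25. ]
lo2 [441.7  15.5] chest [-54.7 -91. ]
mid [471.7  43.9] chest [-29.9 -58. ]
wallA [569.9  66.6] chest [ 63.  -19.1]
wallB [409.8  92.8] chest [-99.2 -20.2]
divR [562.3  -5.5] chest [ 67.7 -91.4]
front corner [394.   20.6] chest [-102.6  -94.1]
front corner far [597.3 -13.6] chest [103.6 -93.5]
```

View pics/crop2.png

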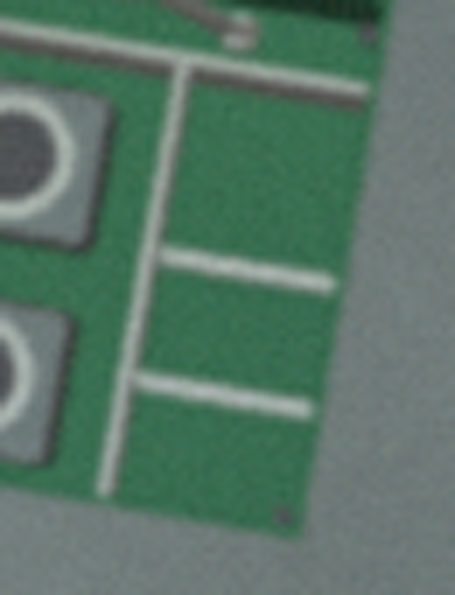

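View pics/crop3.png

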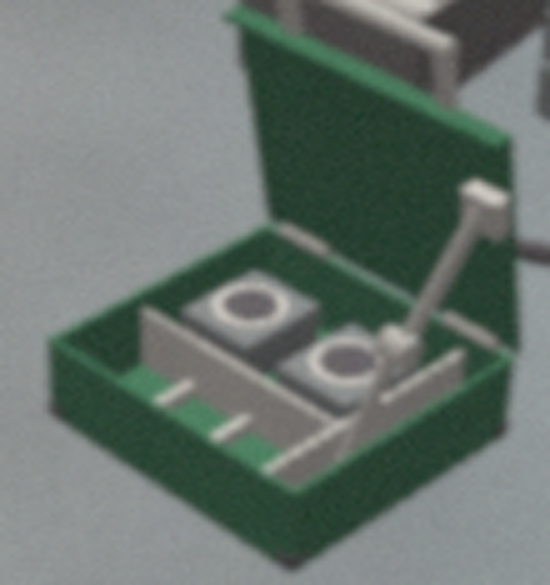

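```bash
python3 -m handwheel '[[[2.2,1.07,1.79,0],[2.2,1.07,1.79,0],[2.2,1.07,1.79,0],[0,0,0,-0.11],[0,0,0,-0.11],[0,0,0,-0.11],[0,0,0,0],[0,0,0,0]]]' 0
python3 - <<'E'
from h import *
go([472,46,24.5],170.3)
p,d=bot.capture("scene"); cv2.imwrite("pics/s4.png",cv2.resize(p[100:290,200:400,::-1],None,fx=3.5,fy=3,interpolation=cv2.INTER_CUBIC))
p,d=bot.capture("wrist"); cv2.imwrite("pics/w4.png",p[:,:,::-1])
E
```

```text
time: 13.3
tool_pos: [472.1, 47.7, 110.1]
tcp_rot: [-3.115, 1.544, -1.709]
contact_force: [-0.6, -0.1, -3.6]
grip_width: 35.9
tcp [472.1  47.7 110.1] jawyaw 170.53 down [-0.004 -0.027 -1.   ] F [-0.6 -0.1 -3.6] w 35.9 t 13.3 q [-0.04  0.39  1.82 -0.03  0.94 -3.  ]
shift cm [ 8.57 -0.01  0.06] rows>= 2.1 turn rad 0.004 rows>= 0.0
```

View pics/s4.png

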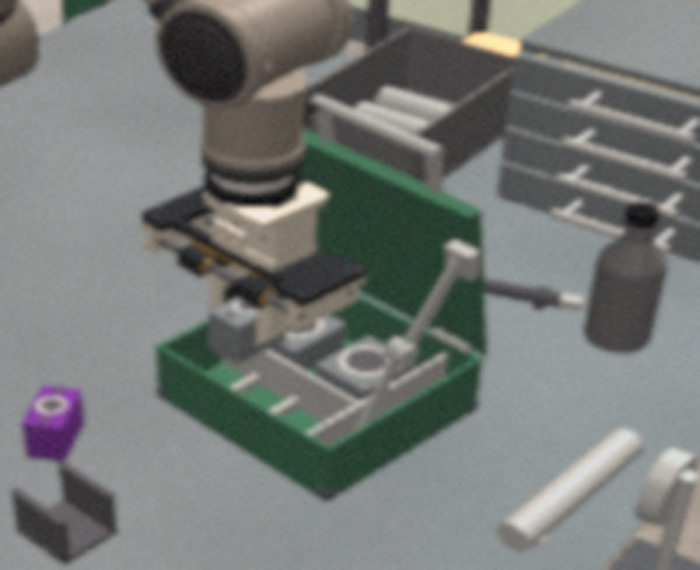

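View pics/w4.png

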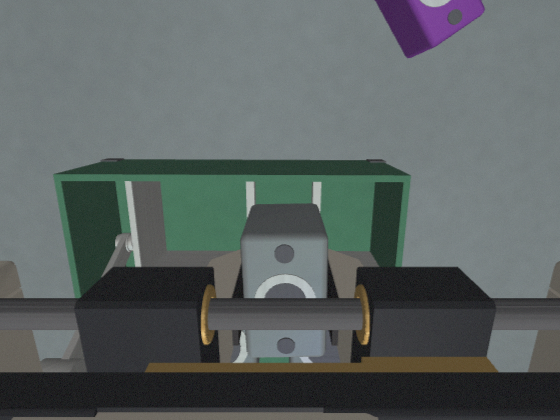

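```bash
python3 -m handwheel '[[[2.5,0,0,0],[2.5,0,0,0],[1.6,0,0.05,0],[0.8,0,0,0],[0.5,0,0,0],[0,0,0,0],[0,0,0,0]]]' 0
python3 - <<'E'
from h import *
go([472,46,24.5],170.3)
E
```

```text
time: 13.98
tool_pos: [472.4, 46.2, 31.7]
tcp_rot: [-3.08, 1.544, -1.674]
contact_force: [0.6, -0.3, -3.7]
grip_width: 35.9
tcp [472.4  46.2  31.7] jawyaw 170.61 down [-0.003 -0.027 -1.   ] F [ 0.6 -0.3 -3.7] w 35.9 t 13.98 q [-0.05  0.52  1.89 -0.04  0.74 -2.99]
shift cm [ 0.72  0.03 -0.01] rows>= 0.2 turn rad 0.005 rows>= 0.0
```

```bash
python3 -m handwheel '[[[0.4,0,0,0],[0.25,0,0,0],[0.1,0,0,0],[0,0,0,0],[0,0,0,0]]]' 0
python3 -m handwheel '[[[0,0,0,0],[0,0,0,0],[0,0,0,0],[0,0,0,0],[0,0,0,0]]]' 0.65
python3 - <<'E'
from h import *
go([472,46,24.5],170.3)
E
```

```text
time: 14.4
tool_pos: [472.3, 46.0, 24.5]
tcp_rot: [-3.063, 1.544, -1.655]
contact_force: [-1.8, -1.8, 3.9]
grip_width: 35.9
time: 14.82
tool_pos: [471.7, 46.1, 23.6]
tcp_rot: [-3.122, 1.544, -1.715]
contact_force: [0.7, 0.3, -0.7]
grip_width: 58.8
tcp [471.7  46.1  23.6] jawyaw 170.63 down [-0.004 -0.027 -1.   ] F [ 0.7  0.3 -0.7] w 58.8 t 14.82 q [-0.05  0.53  1.9  -0.04  0.72 -2.99]
shift cm [-0.09 -0.03 -0.01] rows>= 0.0 turn rad 0.006 rows>= 0.0
```

```bash
python3 -m handwheel '[[[-2.5,0,0,0],[-4,0,0,0],[-4,0,0,0],[-4,0,0,0],[-2,0,1.5,0],[0,0,-3,0.05],[0,0,-3,0.05],[0,0,-2,0.05]]]' 0.65
python3 - <<'E'
from h import *
import pickle
np.set_printoptions(precision=1,suppress=True)
go([472,46,24.5],170.3)
p,d=bot.capture("wrist"); cv2.imwrite("pics/w5.png",p[:,:,::-1]); np.save("pics/w5.npy",d)
m=bot.camera_model("wrist"); pickle.dump(m,open("pics/w5.pkl","wb"))
C=cloud("wrist",d,m)
k=(C[...,2]>46)&(C[...,2]<62)&(abs(C[...,0]-472)<40)&(abs(C[...,1]-46)<45)
s=C[k]; print(len(s),s.mean(0),s[:,2].std(),cv2.minAreaRect(s[:,:2].astype(np.float32)))
p,d=bot.capture("scene"); cv2.imwrite("pics/s5.png",cv2.resize(p[100:290,200:400,::-1],None,fx=3.5,fy=3,interpolation=cv2.INTER_CUBIC)); np.save("pics/s5.npy",d)
p,d=bot.capture("top");cv2.imwrite("pics/t5.png",p[:,:,::-1]); np.save("pics/t5.npy",d)
C=cloud("top",d)
k=(C[...,2]>46)&(C[...,2]<62)&(abs(C[...,0]-472)<40)&(abs(C[...,1]-46)<45)
s=C[k]; print(len(s),s.mean(0))
for cam in("scene","top"):
  for l in("knuckle","lid_bar"):
    for q in bot.spot_point(cam,l)[:2]: print(cam,l,q)
E
```

```text
time: 15.48
tool_pos: [458.2, -13.9, 190.8]
tcp_rot: [-2.928, 1.543, -1.671]
contact_force: [0.3, 0.3, -0.3]
grip_width: 59.8
tcp [458.2 -13.9 190.8] jawyaw 161.99 down [-0. -0. -1.] F [ 0.3  0.3 -0.3] w 59.8 t 15.48 q [-0.2  0.3  1.8 -0.   1.1 -3. ]
shift cm [16.5  0.6  6.6] rows>= 4.3 turn rad -0.145 rows>= 1.2
2833 [467.7  42.4  53. ] 2.2350208893602534 ((460.9988098144531, 45.11552810668945), (81.840087890625, 67.3028793334961), 83.03713989257812)
4 [460.7  85.4  56. ]
scene knuckle {'point': [316.1, 215.4], 'conf': 0.76}
scene knuckle {'point': [309.7, 323.6], 'conf': 0.53}
scene lid_bar {'point': [304.8, 142.3], 'conf': 0.59}
top knuckle {'point': [241.4, 190.3], 'conf': 0.73}
top knuckle {'point': [237.1, 231.2], 'conf': 0.52}
top lid_bar {'point': [205.4, 209.2], 'conf': 0.94}
```

View pics/w5.png

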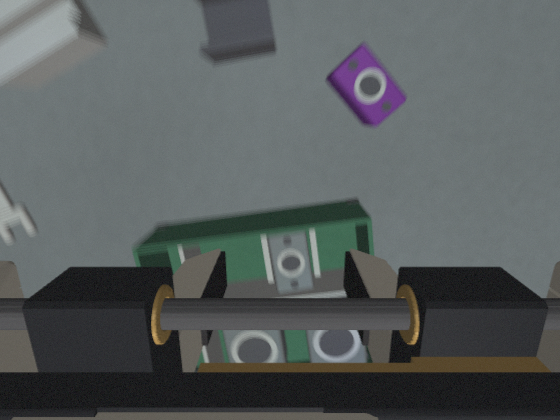

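View pics/s5.png

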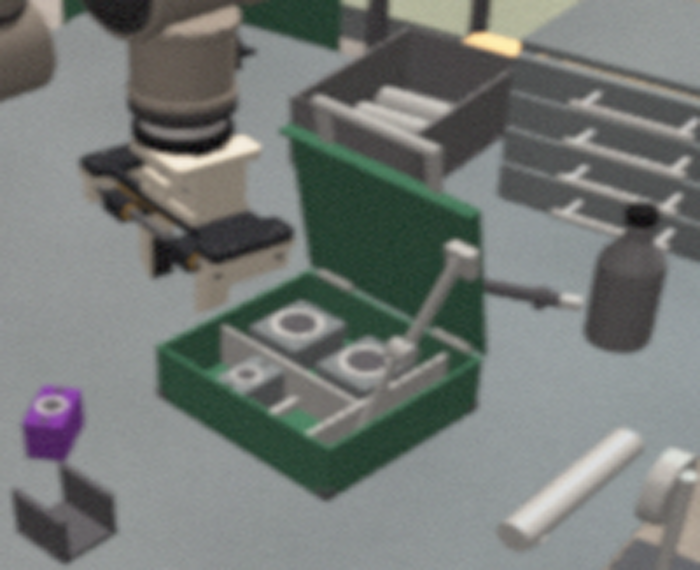

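View pics/t5.png

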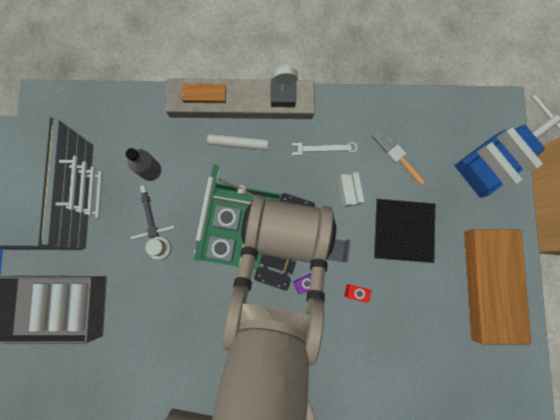

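```bash
python3 - <<'E'
from h import *
np.set_printoptions(precision=1,suppress=True)
th=np.radians(-9.72); A=np.array([[np.cos(th),np.sin(th)],[-np.sin(th),np.cos(th)]]); c=np.array([511,96])
def ch(P): P=np.atleast_2d(P); return np.c_[(P[:,:2]-c)@A.T,P[:,2]]
D=np.load("pics/t5.npy"); C=cloud("top",D); D2=np.load("pics/scene0.npy"); S=cloud("scene",D2)
# lid points from scene and top
q=ch(S.reshape(-1,3)); 
k=(abs(q[:,0])<112)&(q[:,1]>20)&(q[:,1]<125)&(q[:,2]>85)&(q[:,2]<330); q=q[k]
for z in range(90,330,20):
    s=q[(q[:,2]>z)&(q[:,2]<z+20)&(q[:,0]<60)]; 
    if len(s): print(z+10,len(s),"y",np.percentile(s[:,1],[5,50,95]),"x",np.percentile(s[:,0],[2,98]))
qt=ch(C[150:285,180:290].reshape(-1,3)); s=qt[(qt[:,2]>285)&(qt[:,2]<330)&(abs(qt[:,0])<120)]
print("bar top",len(s),np.median(s,0),s.min(0),s.max(0))
# knuckle
for n,cl in(("top",cloud("top",np.load("pics/top0.npy"))),("scene",S)):
    q=ch(cl.reshape(-1,3)); k=(q[:,0]>66)&(q[:,0]<100)&(q[:,1]>-70)&(q[:,1]<70)&(q[:,2]>75)&(q[:,2]<230); q=q[k]
    print(n,len(q)); 
    for y in range(-60,70,8):
        s=q[(q[:,1]>y)&(q[:,1]<y+8)]
        if len(s)>2: print(y+4,len(s),"z",np.percentile(s[:,2],[5,50,95]),"x",np.percentile(s[:,0],[5,50,95]))
# two-view knuckle triangulation
def tri(us,ut):
    p1,d1=ray("scene",us);p2,d2=ray("top",ut)
    d1/=np.linalg.norm(d1);d2/=np.linalg.norm(d2)
    t=np.linalg.lstsq(np.c_[d1,-d2],p2-p1,rcond=None)[0]
    a=p1+d1*t[0];b=p2+d2*t[1]; return (a+b)/2,np.linalg.norm(a-b)
for us,ut in(([316.1,215.4],[241.4,190.3]),([304.8,142.3],[205.4,209.2])):
    P,e=tri(us,ut); print(P,e,ch(P))
# gripper profile from scene s5
P=cloud("scene",np.load("pics/s5.npy")); p,M,o=tool(); L=(P.reshape(-1,3)-p)@M
k=(abs(L[:,1])<150)&(abs(L[:,2])<150)&(L[:,0]>-400)&(L[:,0]<20); L=L[k]
for h in range(0,400,25):
    s=L[(-L[:,0]>h)&(-L[:,0]<h+25)]
    if len(s)>5: print("h",h,len(s),"y",np.percentile(s[:,1],[2,98]),"z",np.percentile(s[:,2],[2,98]))
E
```

```text
100 154 y [86.9 90.4 93.4] x [-100.4   55.4]
120 156 y [83.5 86.6 89.5] x [-101.    44.5]
140 175 y [80.1 83.2 86.7] x [-102.    52.6]
160 187 y [76.3 79.5 82.6] x [-100.9   55.8]
180 182 y [72.7 76.1 79.3] x [-100.8   55.2]
200 202 y [69.6 72.5 75.4] x [-101.9   56.9]
220 204 y [66.3 69.1 71.7] x [-101.9   54.6]
240 191 y [63.  65.9 68.9] x [-103.5   56.3]
260 220 y [50.  56.4 64.5] x [-99.4  57.3]
280 38 y [55.1 57.8 61.8] x [-66.7  59.7]
300 51 y [48.2 52.  57.5] x [-64.1  59.1]
320 135 y [47.5 51.2 56.8] x [-61.9  58.6]
bar top 954 [-72.6 -82.  299.8] [-119.9 -139.6  285.9] [ 66.2  62.1 318.4]
top 178
-24 3 z [75.6 77.2 83.5] x [83.6 83.7 84.6]
-16 9 z [81.1 87.3 99.6] x [83.5 85.  87.6]
-8 17 z [ 80.6 105.9 123.8] x [79.3 83.6 93.2]
0 30 z [120.6 128.1 131.3] x [77.1 84.7 95.8]
8 29 z [124.  130.3 133.9] x [77.4 86.6 96.7]
16 20 z [122.6 129.1 148.2] x [78.5 88.4 92. ]
24 11 z [137.5 152.9 160.2] x [88.  88.9 91.8]
32 13 z [144.9 161.5 170.8] x [88.2 88.4 91.7]
40 13 z [161.9 174.3 181.6] x [87.8 88.6 91.9]
48 13 z [166.8 186.3 193.5] x [87.8 88.4 91.4]
56 18 z [176.2 198.  214.
[... 724 characters left out ...]
165031262382 [[ -2.   52.8 307.9]]
h 0 92 y [-46.8  43.5] z [-17.8   3. ]
h 25 87 y [-48.4  46.9] z [-17.7   2.4]
h 50 119 y [-87.6  83.3] z [-42.5  26.4]
h 75 452 y [-93.4  83.1] z [-43.4  24.9]
h 100 732 y [-95.2  90.6] z [-42.   24.6]
h 125 220 y [-51.5  14.6] z [-32.1  15.4]
h 150 362 y [-51.4   7.7] z [-43.   27.4]
h 175 245 y [-39.7  16.2] z [-43.6  24.3]
h 200 305 y [-39.6  11.8] z [-44.4  22.1]
h 225 313 y [-38.1  13.3] z [-42.7  33.3]
h 250 267 y [-40.3   2.5] z [-42.6  27.3]
h 275 361 y [-45.1  15.1] z [-71.7  48.1]
h 300 577 y [-52.   25.7] z [-75.5  54.5]
h 325 964 y [-49.4 143.9] z [-81.4  52.6]
h 350 1381 y [-34.  142.6] z [-85.   48.6]
h 375 564 y [ 81.2 147. ] z [-85.8  35.8]
```

```bash
cat >> h.py <<'E'
_th=np.radians(-9.72); EX=np.array([np.cos(_th),np.sin(_th)]); EY=np.array([-np.sin(_th),np.cos(_th)]); CC=np.array([511,96.])
def w(x,y,z): return np.r_[CC+x*EX+y*EY,z]
def ch(P): P=np.atleast_2d(P); return np.c_[(P[:,0:2]-CC)@np.c_[EX,EY],P[:,2]]
def cgo(x,y,z,yaw=None):
    go(w(x,y,z),yaw); print("chest tcp",ch(tool()[0]).round(1))
E
python3 - <<'E'
from h import *
cgo(143,-45,160,170.3); print(w(143,-45,160),tool()[1].round(3))
E
```

```text
tcp [458.5 -12.2 190.2] jawyaw 162.12 down [-0.004 -0.027 -1.   ] F [ 1.4  0.5 -0.1] w 59.7 t 15.83 q [-0.17  0.26  1.75 -0.03  1.13 -2.99]
shift cm [  2.83 -16.46   9.56] rows>= 4.6 turn rad -0.143 rows>= 1.1
chest tcp [[ -33.5 -115.5  190.2]]
[644.34967209  27.50281062 160.        ] [[-0.004 -0.952  0.307]
 [-0.027  0.307  0.951]
 [-1.    -0.004 -0.027]]
```

```bash
python3 -m handwheel '[[[0.5,-3.3,1.9,0],[0.5,-3.3,1.9,0],[0.6,-3.3,1.9,0],[0.6,-3.3,1.9,0],[0.6,-3.26,1.96,0],[0,0,0,-0.073],[0,0,0,-0.07],[0,0,0,0]]]' 1
python3 - <<'E'
from h import *
cgo(143,-25,119,170.3)
p,d=bot.capture("scene"); cv2.imwrite("pics/s6.png",cv2.resize(p[80:270,220:420,::-1],None,fx=3.5,fy=3,interpolation=cv2.INTER_CUBIC))
p,d=bot.capture("wrist"); cv2.imwrite("pics/w6.png",p[:,:,::-1])
E
```

```text
time: 16.5
tool_pos: [644.5, 27.9, 158.8]
tcp_rot: [3.084, 1.543, -1.795]
contact_force: [-0.3, -0.1, -1.1]
grip_width: 91.5
tcp [644.5  27.9 158.8] jawyaw 170.49 down [-0.006 -0.027 -1.   ] F [-0.3 -0.1 -1.1] w 91.5 t 16.5 q [-0.06  0.62  1.25 -0.03  1.27 -3.03]
shift cm [ 3.93 -0.01  2.07] rows>= 1.1 turn rad 0.003 rows>= 0.0
chest tcp [[143.1 -44.6 158.8]]
```

View pics/s6.png

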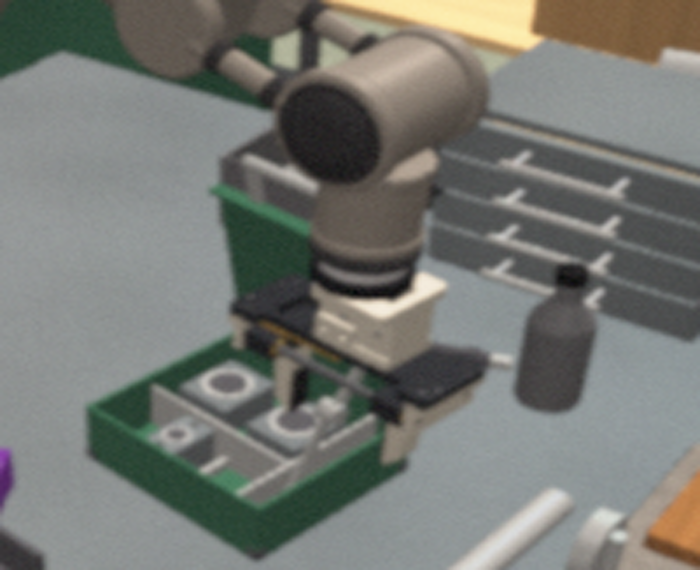

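View pics/w6.png

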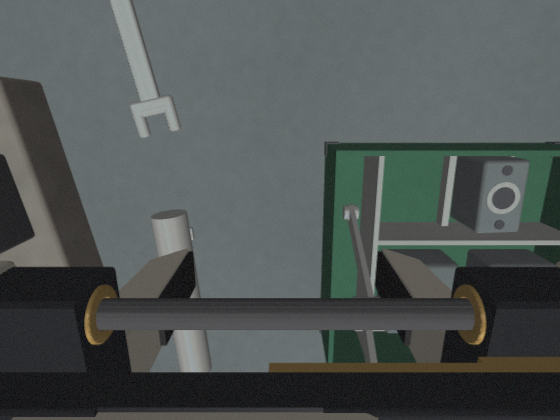

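```bash
python3 - <<'E'
from h import *
m=bot.camera_model("wrist"); p,M,o=tool()
print("knuckle",proj("wrist",w(87.5,7.5,121),m),"boss ends",proj("wrist",[w(77.5,7.5,132),w(97.5,7.5,132)],m))
print("lower link",proj("wrist",[w(86,-24,79)],m),"pivot at -50?",proj("wrist",[w(86,-50,45)],m))
print("tip +46,+65",proj("wrist",[p+M@[0,46,0],p+M@[0,65,0],p-M@[0,46,0]],m))
print("chest corners rim",proj("wrist",[w(103,-93,70),w(105,-95,70)],m))
print("divider top",proj("wrist",[w(68,-90,56),w(68,-20,56)],m))
E
```

```text
knuckle [[368.82387569 315.94009142]] boss ends [[389.02866706 325.86357335]
 [356.94231626 325.94172698]]
lower link [[360.22888596 247.03894807]] pivot at -50? [[353.2492477  202.09013677]]
tip +46,+65 [[375.16825347 267.83649949]
 [412.87060609 267.80789314]
 [192.49942415 267.97509797]]
chest corners rim [[339.33007304 152.70441834]
 [336.65313697 149.900216  ]]
divider top [[382.38763818 154.5848672 ]
 [376.07121111 241.07515275]]
```

```bash
python3 -m handwheel '[[[2,-0.2,0,0],[1.93,0,0,0],[0,0,1.5,0],[0,0,0.57,0],[0,0,0,0]]]' 1
python3 - <<'E'
from h import *
cgo(145,-15,119,170.3)
E
python3 -m handwheel '[[[0,0,0.4,0],[0,0,0.4,0],[0.1,0,0.4,0],[0.15,0,0.3,0],[0,0,0,0]]]' 1
python3 - <<'E'
from h import *
cgo(145,-8,116,170.3)
E
```

```text
time: 17.02
tool_pos: [650.2, 47.7, 121.9]
tcp_rot: [-3.05, 1.544, -1.648]
contact_force: [-0.3, 0.5, 0.6]
grip_width: 91.8
tcp [650.2  47.7 121.9] jawyaw 170.3 down [-0.002 -0.026 -1.   ] F [-0.3  0.5  0.6] w 91.8 t 17.02 q [-0.03  0.66  1.28 -0.03  1.2  -2.99]
shift cm [0.27 0.04 0.92] rows>= 0.2 turn rad 0.0 rows>= 0.0
chest tcp [[145.4 -24.1 121.9]]
time: 17.43
tool_pos: [652.6, 59.4, 118.6]
tcp_rot: [-3.065, 1.541, -1.665]
contact_force: [0.7, -4.1, 3.0]
grip_width: 91.7
tcp [652.6  59.4 118.6] jawyaw 170.26 down [-0.003 -0.029 -1.   ] F [ 0.7 -4.1  3. ] w 91.7 t 17.43 q [-0.01  0.67  1.27 -0.03  1.2  -2.97]
shift cm [0.25 0.07 0.43] rows>= 0.1 turn rad -0.001 rows>= 0.0
chest tcp [[145.7 -12.2 118.6]]
```

```bash
python3 -m handwheel '[[[0.15,0,0.25,0],[0.15,0,0.25,0],[0.15,0,0.25,0],[0.1,0,0.2,0],[0,0,0,0]]]' 1
python3 - <<'E'
from h import *
cgo(145,5,106,170.3)
p,d=bot.capture("scene"); cv2.imwrite("pics/s7.png",cv2.resize(p[80:270,220:420,::-1],None,fx=3.5,fy=3,interpolation=cv2.INTER_CUBIC))
E
```

```text
time: 17.85
tool_pos: [653.9, 69.5, 111.7]
tcp_rot: [-3.108, 1.543, -1.708]
contact_force: [0.6, -2.1, 0.0]
grip_width: 91.5
tcp [653.9  69.5 111.7] jawyaw 170.24 down [-0.004 -0.027 -1.   ] F [ 0.6 -2.1  0. ] w 91.5 t 17.85 q [ 0.    0.69  1.27 -0.03  1.19 -2.96]
shift cm [0.55 0.03 0.71] rows>= 0.2 turn rad -0.001 rows>= 0.0
chest tcp [[145.3  -2.  111.7]]
```

View pics/s7.png

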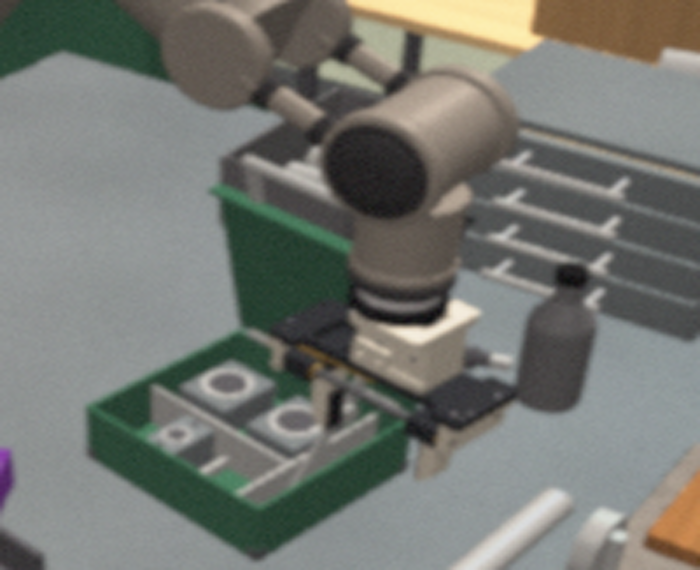

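```bash
python3 -m handwheel '[[[0.15,0,0.25,0],[0.15,0,0.25,0],[0.15,0,0.25,0],[0.15,0,0.25,0],[0,0,0,0]]]' 1
python3 - <<'E'
from h import *
cgo(145,12,100,170.3)
E
python3 -m handwheel '[[[0.15,0,0.2,0],[0.15,0,0.2,0],[0.15,0,0.2,0],[0.15,0,0.1,0],[0,0,0,0]]]' 1
python3 - <<'E'
from h import *
cgo(145,12,100,170.3)
E
```

```text
time: 18.32
tool_pos: [655.2, 77.3, 104.7]
tcp_rot: [3.138, 1.54, -1.745]
contact_force: [0.4, -8.7, -5.0]
grip_width: 91.6
tcp [655.2  77.3 104.7] jawyaw 170.26 down [-0.005 -0.031 -1.   ] F [ 0.4 -8.7 -5. ] w 91.6 t 18.32 q [ 0.02  0.7   1.27 -0.03  1.18 -2.94]
shift cm [0.45 0.03 0.63] rows>= 0.2 turn rad -0.001 rows>= 0.0
chest tcp [[145.3   5.9 104.7]]
time: 18.73
tool_pos: [655.7, 78.6, 103.0]
tcp_rot: [-3.129, 1.533, -1.728]
contact_force: [-12.1, -31.1, 20.6]
grip_width: 91.8
tcp [655.7  78.6 103. ] jawyaw 170.29 down [-0.006 -0.037 -0.999] F [-12.1 -31.1  20.6] w 91.8 t 18.73 q [ 0.02  0.7   1.26 -0.04  1.18 -2.94]
shift cm [0.28 0.06 0.48] rows>= 0.1 turn rad -0.0 rows>= 0.0
chest tcp [[145.6   7.3 103. ]]
```

```bash
python3 -m handwheel '[[[0,0,-0.6,0],[0,0,-1,0],[-1,0,-1.5,0],[-3,0,-2,0],[-3.5,0,-2,0],[0,0,0,0]]]' 1
python3 - <<'E'
from h import *
np.set_printoptions(precision=1,suppress=True)
cgo(0,53,308,170.3)
p,d=bot.capture("scene"); cv2.imwrite("pics/s8.png",cv2.resize(p[100:270,230:400,::-1],None,fx=4,fy=3.5,interpolation=cv2.INTER_CUBIC)); np.save("pics/s8.npy",d)
S=cloud("scene",d)
q=ch(S.reshape(-1,3)); k=(abs(q[:,0])<100)&(q[:,1]>-60)&(q[:,1]<125)&(q[:,2]>85)&(q[:,2]<330); q=q[k]
for z in (100,180,240,280,300):
    s=q[(q[:,2]>z)&(q[:,2]<z+20)&(q[:,0]<60)]; 
    if len(s): print(z+10,len(s),"y",np.percentile(s[:,1],[5,50,95]))
for y in range(-30,80,8):
    s=q[(q[:,1]>y)&(q[:,1]<y+8)&(q[:,0]>76)]
    if len(s)>2: print(y+4,len(s),"z",np.percentile(s[:,2],[5,50,95]),"x",np.percentile(s[:,0],[5,50,95]))
for l in("knuckle","lid_bar"):
    for qq in bot.spot_point("scene",l)[:2]: print(l,qq)
p,d=bot.capture("top"); cv2.imwrite("pics/t8.png",cv2.resize(p[140:290,170:320,::-1],None,fx=4,fy=4,interpolation=cv2.INTER_CUBIC)); np.save("pics/t8.npy",d)
for l in("knuckle","lid_bar"):
    for qq in bot.spot_point("top",l)[:2]: print(l,qq)
E
```

```text
time: 19.23
tool_pos: [647.7, 14.4, 184.4]
tcp_rot: [-2.696, 1.541, -1.298]
contact_force: [0.4, 0.0, 0.8]
grip_width: 91.9
tcp [647.7  14.4 184.4] jawyaw 170.09 down [ 0. -0. -1.] F [0.4 0.  0.8] w 91.9 t 19.23 q [-0.1  0.6  1.2 -0.   1.3 -3. ]
shift cm [-12.8  14.7  10.6] rows>= 5.3 turn rad -0.004 rows>= 0.0
chest tcp [[148.5 -57.3 184.4]]
110 58 y [84.1 87.  90.3]
190 59 y [66.5 68.8 72.6]
250 67 y [43.3 55.1 58.9]
290 48 y [-55.8 -21.8  50.2]
310 98 y [38.9 41.5 46.7]
-26 4 z [272.  272.9 273.8] x [77.9 80.8 84.9]
6 9 z [85.9 91.  99.1] x [84.3 85.6 89.1]
14 18 z [ 88.1 101.3 112.4] x [84.6 87.4 95.3]
22 39 z [ 93.9 110.8 123.1] x [78.6 88.7 97.3]
30 31 z [100.4 117.5 141.3] x [84.5 93.  98.3]
38 18 z [103.2 152.3 164.7] x [88.  91.3 94.6]
46 7 z [148.2 153.4 158.7] x [90.2 92.5 92.9]
knuckle {'point': [318.7, 216.0], 'conf': 0.39}
lid_bar {'point': [302.5, 144.5], 'conf': 0.6}
lid_bar {'point': [209.3, 210.8], 'conf': 0.96}
```

View pics/s8.png

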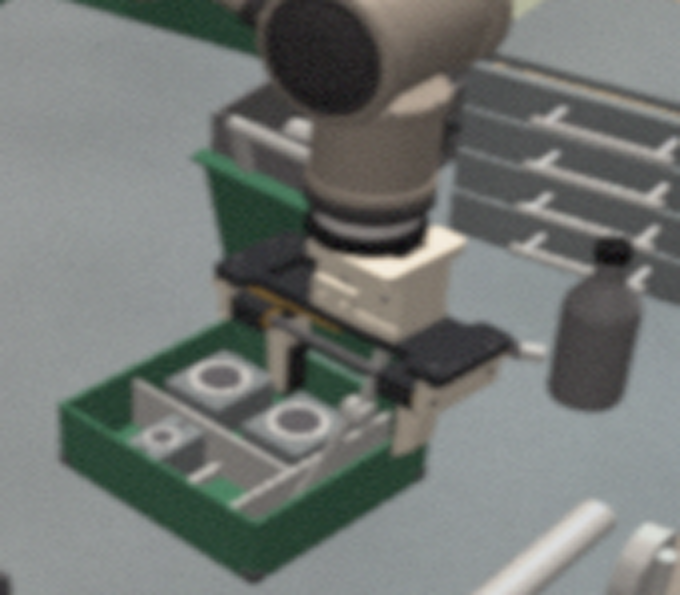

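View pics/t8.png

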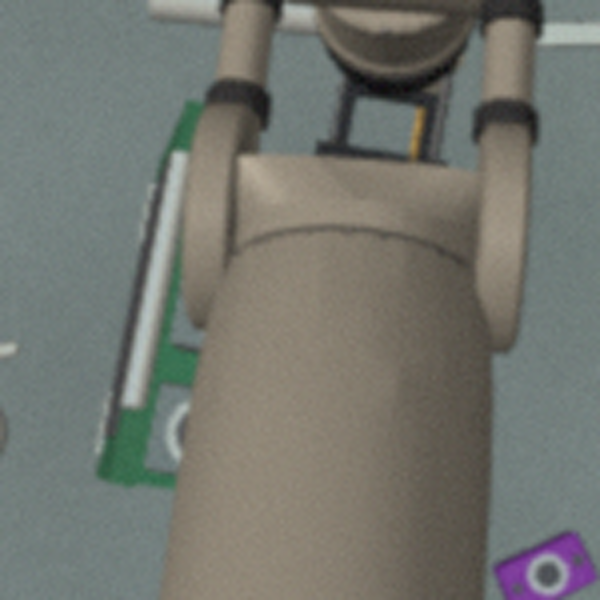

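```bash
python3 -m handwheel '[[[-3.7,0,0,0.12],[-3.7,0,0,0.12],[-3.7,0,0,0.12],[-3.7,0,0,0.12],[-3,0,0,0.12],[0,0,0,0.12],[0,0,0,0.12],[0,0,0,0.12]]]' 0.5
python3 -m handwheel '[[[0,0,0,0.12],[0,0,0,0.12],[0,0,0,0.12],[0,0,0,0.12],[0,0,0,0.12],[0,0,0,0],[0,0,0,0]]]'
python3 - <<'E'
from h import *
cgo(0,42,360,80.3); print(tool()[1].round(3))
E
```

```text
time: 20.2
tool_pos: [645.6, 23.5, 353.7]
tcp_rot: [-2.188, 1.544, -1.753]
contact_force: [1.0, 0.3, -0.8]
grip_width: 47.1
time: 20.78
tool_pos: [645.5, 23.2, 353.4]
tcp_rot: [-1.624, 1.544, -1.78]
contact_force: [0.0, -0.7, -0.1]
grip_width: 46.0
tcp [645.5  23.2 353.4] jawyaw 81.1 down [-0.006 -0.027 -1.   ] F [ 0.  -0.7 -0.1] w 46.0 t 20.78 q [-0.07  0.54  0.87 -0.03  1.74 -1.49]
shift cm [ -0.9    9.29 -14.36] rows>= 4.1 turn rad 0.014 rows>= 0.1
chest tcp [[144.9 -49.  353.4]]
[[-0.006  0.155  0.988]
 [-0.027  0.988 -0.155]
 [-1.    -0.027 -0.001]]
```

```bash
python3 -m handwheel '[[[-0.18,1.86,-2.87,0],[-0.18,1.86,-2.87,0],[-0.18,1.86,-2.87,0],[-0.18,1.86,-2.87,0],[-0.18,1.86,-2.87,0],[0,0,0,0.014],[0,0,0,0]]]' 0.5
python3 - <<'E'
from h import *
np.set_printoptions(precision=1,suppress=True)
cgo(0,43,289,80.3)
p,d=bot.capture("wrist"); m=bot.camera_model("wrist"); cv2.imwrite("pics/w9.png",p[:,:,::-1])
q=ch(cloud("wrist",d,m).reshape(-1,3)); s=q[(q[:,2]>302)&(q[:,2]<322)&(abs(q[:,1]-43)<18)&(abs(q[:,0])<70)]
print(len(s)); print(np.percentile(s,[2,50,98],axis=0) if len(s) else '')
print(proj("wrist",[w(0,43,306),w(50,43,306),w(-50,43,306)],m))
p,d=bot.capture("scene"); cv2.imwrite("pics/s9.png",cv2.resize(p[80:270,210:410,::-1],None,fx=3.5,fy=3,interpolation=cv2.INTER_CUBIC))
E
```

```text
time: 21.37
tool_pos: [517.8, 138.9, 361.4]
tcp_rot: [-1.507, 1.544, -1.675]
contact_force: [0.3, -0.1, -0.8]
grip_width: 45.8
tcp [517.8 138.9 361.4] jawyaw 80.36 down [-0. -0. -1.] F [ 0.3 -0.1 -0.8] w 45.8 t 21.37 q [ 0.1  0.3  1.2 -0.   1.6 -1.3]
shift cm [7.2 0.1 0. ] rows>= 1.7 turn rad 0.001 rows>= 0.0
chest tcp [[ -0.6  43.4 361.4]]
3089
[[-63.3  40.6 307.1]
 [-15.6  46.2 311. ]
 [ 44.1  51.8 312.8]]
[[286.8 230.7]
 [286.7 297.8]
 [286.9 154.3]]
```

View pics/w9.png

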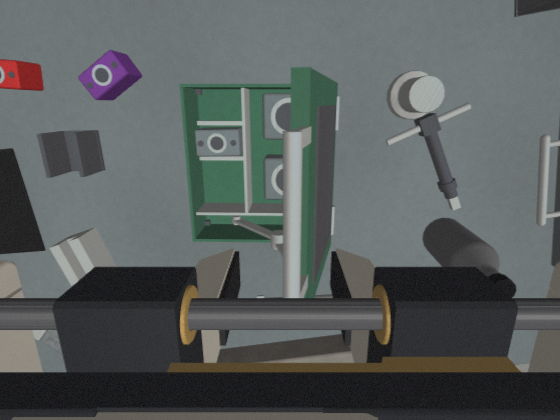

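View pics/s9.png

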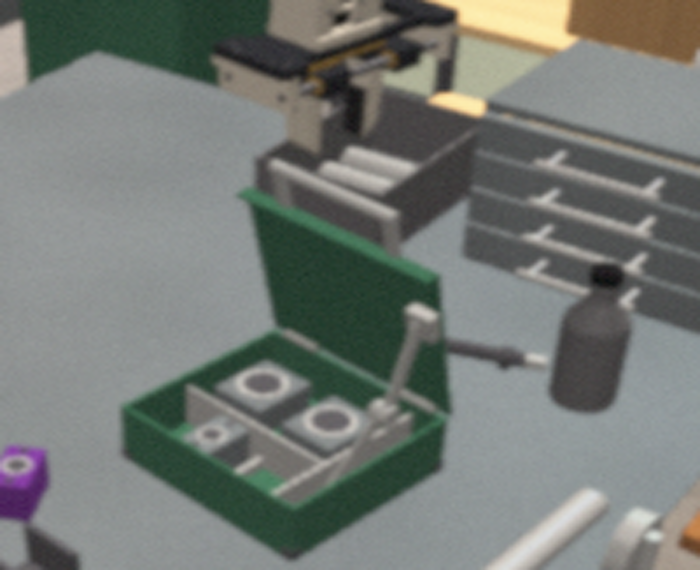

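```bash
python3 -m handwheel '[[[2.5,0.25,0,0],[2.5,0,0,0],[1.5,0,0,0],[0.75,0,0,0],[0,0,0,0],[0,0,0,0]]]' 0.5
python3 -m handwheel '[[[0,0,0,0],[0,0,0,0],[0,0,0,0],[0,0,0,0],[0,0,0,0],[0,0,0,0]]]' 0
python3 - <<'E'
from h import *
cgo(0,46,289,80.3); print(tool()[1].round(3))
E
```

```text
time: 21.97
tool_pos: [519.6, 137.5, 288.4]
tcp_rot: [-1.545, 1.543, -1.719]
contact_force: [-0.2, 1.0, 0.2]
grip_width: 46.0
time: 22.47
tool_pos: [519.0, 138.8, 288.3]
tcp_rot: [-1.522, 1.545, -1.695]
contact_force: [1.7, 2.9, 0.1]
grip_width: 11.3
tcp [519.  138.8 288.3] jawyaw 80.07 down [-0.003 -0.026 -1.   ] F [1.7 2.9 0.1] w 11.3 t 22.47 q [ 0.13  0.33  1.37 -0.03  1.45 -1.26]
shift cm [-0.08  0.25 -0.07] rows>= 0.1 turn rad -0.004 rows>= 0.0
chest tcp [[  0.7  43.5 288.3]]
[[-0.003  0.172  0.985]
 [-0.026  0.985 -0.172]
 [-1.    -0.026  0.001]]
```

```bash
cat >> h.py <<'E'
def arc(steps,hy=94.5,hz=72.,r=240.5):
    p,M,o=tool(); g=p-19*M[:,0]; c=ch(g)[0]
    a=np.degrees(np.arctan2(c[2]-hz,hy-c[1])); rr=np.hypot(c[2]-hz,hy-c[1])
    print("grasp chest",c.round(1),"angle",round(a,2),"lid",round(np.radians(80-a),3),"r",round(rr,1),"F",o['contact_force'].round(1),"w",round(o['grip_width'],1))
    rr0=rr
    cur=c.copy(); n=len(steps)
    for i,s in enumerate(steps):
        a-=s; R_=rr0+(r-rr0)*(i+1)/n
        t=np.array([c[0],hy-R_*np.cos(np.radians(a)),hz+R_*np.sin(np.radians(a))])
        dw=np.r_[(t-cur)[0]*EX+(t-cur)[1]*EY,(t-cur)[2]]; print("[%.2f,%.2f,%.2f]"%tuple(M.T@dw/10),end=' '); cur=t
    print("-> angle",round(a,2))
E
python3 - <<'E'
from h import *
arc([1,1.5,2,2,2,2,2,2])
E
```

```text
grasp chest [  0.7  44.  307.3] angle 77.88 lid 0.037 r 240.6 F [1.7 2.9 0.1] w 11.3
[0.10,-0.41,0.00] [0.17,-0.61,0.00] [0.25,-0.80,0.00] [0.28,-0.79,0.00] [0.30,-0.78,0.00] [0.33,-0.77,0.00] [0.36,-0.76,0.00] [0.38,-0.75,0.00] -> angle 63.38
```

```bash
python3 -m handwheel '[[[0.1,-0.41,0,0],[0.17,-0.61,0,0],[0.25,-0.8,0,0],[0.28,-0.79,0,0],[0.3,-0.78,0,0],[0.33,-0.77,0,0],[0.36,-0.76,0,0],[0.38,-0.75,0,0]]]' 0
python3 - <<'E'
from h import *
p,d=bot.capture("scene"); cv2.imwrite("pics/s10.png",cv2.resize(p[80:270,210:410,::-1],None,fx=3.5,fy=3,interpolation=cv2.INTER_CUBIC))
arc([2.5]*8)
E
```

```text
time: 23.13
tool_pos: [509.0, 80.4, 268.1]
tcp_rot: [-1.511, 1.543, -1.685]
contact_force: [1.8, 0.4, 1.5]
grip_width: 10.9
grasp chest [  0.6 -16.5 286.5] angle 62.63 lid 0.303 r 241.6 F [ 2.1 -1.6  1.2] w 11.0
[0.54,-0.90,0.00] [0.58,-0.88,0.00] [0.62,-0.85,0.00] [0.65,-0.82,0.00] [0.69,-0.79,0.00] [0.72,-0.76,0.00] [0.76,-0.73,0.00] [0.79,-0.70,0.00] -> angle 42.63
```

View pics/s10.png

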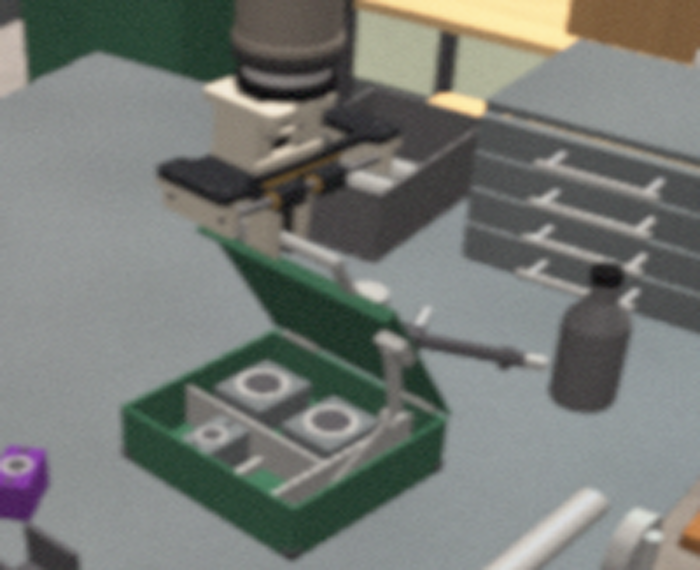

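```bash
python3 -m handwheel '[[[0.54,-0.9,0,0],[0.58,-0.88,0,0],[0.62,-0.85,0,0],[0.65,-0.82,0,0],[0.69,-0.79,0,0],[0.72,-0.76,0,0],[0.76,-0.73,0,0],[0.79,-0.7,0,0]]]' 0
python3 - <<'E'
from h import *
arc([2.5]*8)
E
```

```text
time: 23.85
tool_pos: [497.7, 15.2, 215.9]
tcp_rot: [-1.507, 1.542, -1.681]
contact_force: [2.4, -5.4, 5.1]
grip_width: 11.0
grasp chest [  0.5 -81.3 234.9] angle 42.81 lid 0.649 r 239.7 F [ 2.4 -5.4  5.1] w 11.0
[0.80,-0.68,0.00] [0.83,-0.64,0.00] [0.85,-0.61,0.00] [0.88,-0.57,0.00] [0.90,-0.53,0.00] [0.93,-0.49,0.00] [0.95,-0.45,0.00] [0.97,-0.41,0.00] -> angle 22.81
```

```bash
python3 -m handwheel '[[[0.8,-0.68,0,0],[0.83,-0.64,0,0],[0.85,-0.61,0,0],[0.88,-0.57,0,0],[0.9,-0.53,0,0],[0.93,-0.49,0,0],[0.95,-0.45,0,0],[0.97,-0.41,0,0]]]' 0
python3 - <<'E'
from h import *
arc([2.5]*6+[2,1.5])
p,d=bot.capture("scene"); cv2.imwrite("pics/s11.png",cv2.resize(p[80:270,210:410,::-1],None,fx=3.5,fy=3,interpolation=cv2.INTER_CUBIC))
E
```

```text
time: 24.52
tool_pos: [490.1, -28.7, 145.5]
tcp_rot: [-1.502, 1.544, -1.676]
contact_force: [5.5, -1.0, -1.4]
grip_width: 10.9
grasp chest [   0.5 -125.9  164.5] angle 22.76 lid 0.999 r 239.0 F [ 5.5 -1.  -1.4] w 10.9
[0.97,-0.37,-0.00] [0.99,-0.33,-0.00] [1.00,-0.29,-0.00] [1.02,-0.24,-0.00] [1.03,-0.20,-0.00] [1.04,-0.16,-0.00] [0.83,-0.10,-0.00] [0.63,-0.06,-0.00] -> angle 4.26
```

View pics/s11.png

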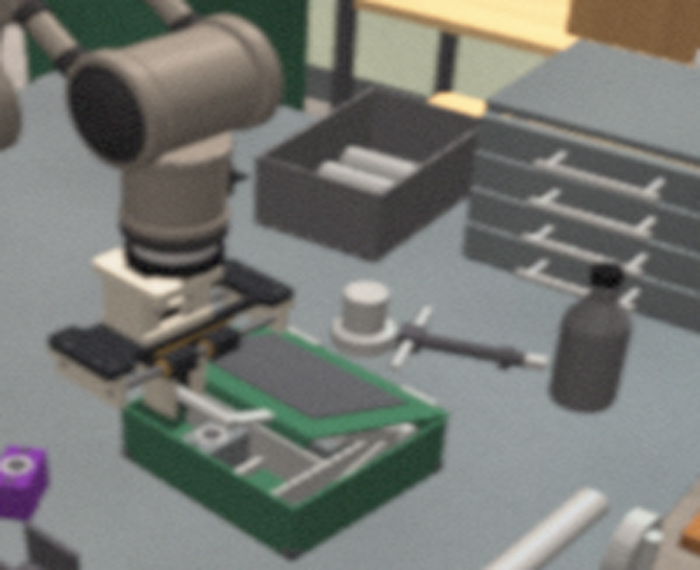

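```bash
python3 -m handwheel '[[[0.97,-0.37,0,0],[0.99,-0.33,0,0],[1.0,-0.29,0,0],[1.02,-0.24,0,0],[1.03,-0.2,0,0],[1.04,-0.16,0,0],[0.83,-0.1,0,0],[0.63,-0.06,0,0]]]' 0
python3 - <<'E'
from h import *
arc([1,1,0.8,0.6,0.3])
E
```

```text
time: 25.23
tool_pos: [486.6, -46.9, 70.4]
tcp_rot: [-1.537, 1.545, -1.712]
contact_force: [4.9, 2.6, -2.5]
grip_width: 10.9
grasp chest [ 1.000e-01 -1.445e+02  8.940e+01] angle 4.16 lid 1.324 r 239.6 F [ 4.9  2.6 -2.5] w 10.9
[0.42,-0.03,-0.00] [0.42,-0.03,-0.00] [0.34,-0.02,-0.00] [0.25,-0.02,-0.00] [0.13,-0.02,-0.00] -> angle 0.46
```

```bash
python3 -m handwheel '[[[0.4,-0.03,0,0],[0.4,-0.03,0,0],[0.3,-0.02,0,0],[0.25,0,0,0],[0.15,0,0,0],[0,0,0,0],[0,0,0,0]]]' 0
python3 - <<'E'
from h import *
arc([0.1])
p,d=bot.capture("scene"); cv2.imwrite("pics/s12.png",cv2.resize(p[80:270,210:410,::-1],None,fx=3.5,fy=3,interpolation=cv2.INTER_CUBIC))
E
```

```text
time: 25.82
tool_pos: [486.5, -47.6, 55.8]
tcp_rot: [-1.536, 1.546, -1.711]
contact_force: [6.9, 3.6, -5.4]
grip_width: 11.1
grasp chest [   0.  -145.2   74.8] angle 0.67 lid 1.385 r 239.7 F [ 6.9  3.6 -5.4] w 11.1
[0.04,-0.08,0.00] -> angle 0.57
```

View pics/s12.png

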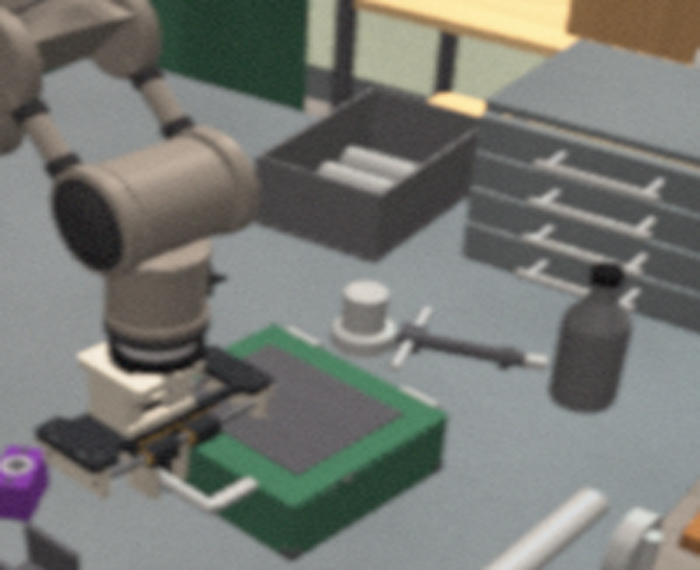

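```bash
python3 -m handwheel '[[[0.15,0,0,0],[0.1,0,0,0],[0,0,0,0],[0,0,0,0]]]' 0
python3 - <<'E'
from h import *
arc([0.1])
E
```

```text
time: 26.2
tool_pos: [486.5, -47.6, 55.0]
tcp_rot: [-1.498, 1.545, -1.672]
contact_force: [1.0, 6.5, 13.9]
grip_width: 10.8
grasp chest [ 1.000e-01 -1.452e+02  7.400e+01] angle 0.48 lid 1.388 r 239.7 F [ 1.   6.5 13.9] w 10.8
[0.04,-0.08,0.00] -> angle 0.38
```

Contact against the rim (+14 N), so the lid is shut. Next I open slightly and withdraw straight up.

```bash
python3 -m handwheel '[[[0,0,0,0],[0,0,0,0],[0,0,0,0],[0,0,0,0]]]' 0.33
python3 - <<'E'
from h import *
arc([0.1])
E
python3 -m handwheel '[[[-1,0,0,0],[-2,0,0,0],[-3,0,0,0],[-3,0,0,0],[-3,0,0,0],[0,-3,0,0],[0,-3,0,0],[0,0,0,0]]]' 0.33
python3 - <<'E'
from h import *
np.set_printoptions(precision=1,suppress=True)
cgo(0,-150,200)
p,d=bot.capture("scene"); cv2.imwrite("pics/s13.png",p[:,:,::-1])
q=ch(cloud("scene",d).reshape(-1,3)); s=q[(abs(q[:,0])<95)&(abs(q[:,1])<90)&(q[:,2]>40)&(q[:,2]<130)]
A=np.c_[s[:,:2],np.ones(len(s))]; print("lid plane",np.linalg.lstsq(A,s[:,2],rcond=None)[0]*[1000,1000,1])
p,d=bot.capture("top"); cv2.imwrite("pics/t13.png",p[:,:,::-1])
E
```

```text
time: 26.53
tool_pos: [485.4, -48.5, 53.7]
tcp_rot: [-1.62, 1.544, -1.794]
contact_force: [0.3, -0.6, 0.7]
grip_width: 29.2
grasp chest [  -0.9 -146.2   72.7] angle 0.16 lid 1.393 r 240.7 F [ 0.3 -0.6  0.7] w 29.2
[0.04,0.02,-0.00] -> angle 0.06
time: 27.2
tool_pos: [476.1, -108.1, 177.3]
tcp_rot: [-1.478, 1.541, -1.654]
contact_force: [0.7, -1.3, 0.6]
grip_width: 30.5
tcp [ 476.1 -108.1  177.3] jawyaw 79.92 down [-0. -0. -1.] F [ 0.7 -1.3  0.6] w 30.5 t 27.2 q [-0.4  0.3  1.7 -0.   1.1 -1.7]
shift cm [-2.4  5.6 -0. ] rows>= 1.5 
chest tcp [[   0.  -207.   177.3]]
lid plane [-1.1  1.4 79.5]
```

View pics/s13.png

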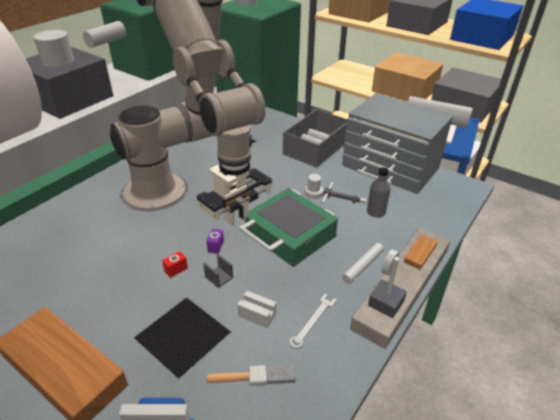

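View pics/t13.png

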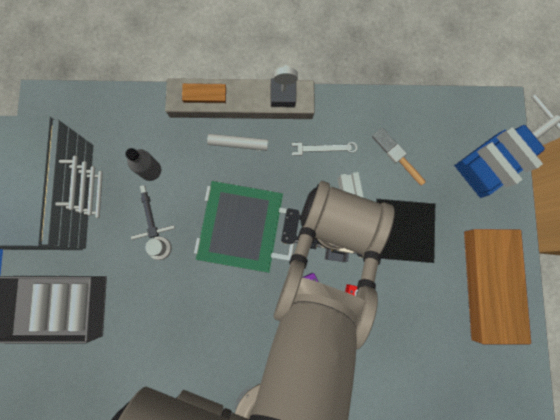

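```bash
python3 -m handwheel '[[[0,0,0,0],[0,0,0,0],[0,0,0,0]]]'
python3 - <<'E'
from plant import bot
print(bot.get_obs()['contact_force']); print(bot.close_job())
E
```

```text
time: 27.55
tool_pos: [476.3, -103.6, 175.9]
tcp_rot: [-1.563, 1.544, -1.736]
contact_force: [0.3, -0.2, 0.1]
grip_width: 30.3
[ 0.31492186 -0.24102687  0.06092031]
the job is handed in; nothing more can be done
None
```

The job is handed in after 27.6 s of the allowed 72 s. The housing is in the saddle, and the stay was broken with the lid still open. The lid was then lowered shut by its bar.

**What I did**
- I gripped the grey housing by its ends in the stand and set it on the mat. There I took it again by its 36 mm sides and released it in the saddle, between the two ridges.
- I pushed the stay's knuckle past centre with one finger while the lid stood open.
- I gripped the lid bar and lowered the lid along its arc at roughly 0.5 rad/s. Then I let go and drew the arm clear.

**What the last checks showed**
- **Housing:** before closing, the pictures showed it square between the ridges, with its top at about 53 mm against the 54 mm expected. It can't be seen now that the lid is shut.
- **Lid:** the lid surface is level to about 1.4 mrad. While I held the bar it sat at 74 mm, with the lid at about 1.39 rad, and the lid pushed back with 14 N.
- **Robot:** its contact force was about zero when I handed in, so it touches nothing.
- **Other things on the bench:** those in clear view look unmoved, though the arm covered part of the top view and I did not measure them.

**What went wrong or is uncertain**
- **Last joint at its range end:** it ran to about -3.10 of -3.11 while I carried the housing. That left the tool tilted by about 1.5 degrees for the rest of the job.
- **Force peak at the knuckle:** the wrist force reached about 39 N, probably the gripper's body against the lid's edge, and I backed off at once. The limit for the body is 40 N, and the reading is from the end of the move, so a higher peak in between would not show.
- **Stay and lid angles:** I had no direct joint readings. I worked them out from the geometry: about 0.55 rad on the stay and 0.03 rad on the lid just after breaking it.

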